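Copy a mirror-arm angle with a bevel gauge

ROBOT

A 6-joint arm with a two-finger parallel gripper is mounted at the origin on the work surface. World frame = base frame: x ahead of the robot, y to its left, z up, the work surface at z = 0. Lengths are in m, angles in rad, forces in N, time in s.
With the tool pointing down it reaches from about 0.35 to 0.775 m from the base axis. Payload 7.3 kg.
Tool frame: the origin (TCP) lies between the finger pads; the fingertips stand 17 mm ahead of it and the grasp point (between the pads) lies 2 mm behind it; z points along the fingers, y is the direction in which the jaws open and shut (so a half turn about z gives the same grasp; the last joint's range is limited). The gripper opens to 92 mm and grips with 3 to 60 N. Pads are 19 mm wide; open, the fingers measure 130 mm over their backs; the gripper's body (75 mm by 190 mm) begins 47 mm behind the grasp point.
Start: joints at [1.154, 0.342, 1.524, -0, 1.275, -0.146], TCP at [0.14, 0.506, 0.212] pointing down, gripper open.
Joint ranges: [-2.53, 2.53], [-0.77, 2.02], [0.04, 2.7], [-1, 4.14], [0.28, 2.66], [-3.11, 3.11]. Speed limits (rad/s): [2.57, 2.57, 3.14, 3.14, 3.14, 3.14].

INTERFACE

Orientations are given as a rotation vector (axis times angle).
In Python, from station import ctrl gives the robot as it stands.
- The arm moves only by the tool carry_out, never from a script. Its argument "series" is a list of rows, each a list of 7 numbers: the opening, from 0 (shut) to 1 (fully open), then the shift along the world's x, y, z in m, then the turn, a rotation vector about the world's x, y, z in degrees. A call has 1 to 12 rows; each row is the pose to reach, as a shift and turn from the pose commanded when the call began; what a row does not reach only later rows make up. A row lasts 1/12 s, in which the tool goes at most 41.7 mm and 7.16 degrees, less where a joint would pass 70% of its speed; a pose out of reach is approached as far as the arm can. A call with a gripper value outside its range is refused whole. The fingers move at their own pace and stop on an object; "newtons" is the grip in N (left out, the last holds). Time passes only in rows, so rows that repeat a pose let the fingers close. It gives the time, the measured TCP pose, the force and the opening at its end, in the units of the state.
- ctrl.sense(): the state, without advancing time (a new reading comes with each control period).
- ctrl.snapshot(name): name is "side" or "top"; returns a dict with "color" (480x640x3 uint8, blue, green, red), "camera_matrix" (3x3 intrinsics, pixels), "rvec" (rotation vector, rad) and "tvec" (3), from world to camera coordinates, as OpenCV has them. Camera axes: x right, y down, z forward; pixel columns grow to the right and rows downward; lengths in m; the calibration is good to about 2 mm. A picture is of the moment at which its call begins. There is no depth.
- ctrl.hand_in(): hands the job in, once; it reports no verdict.
The state is a dict: "clock": time; "joint_positions": joint angles; "dq": joint speeds; "joint_torque": joint torques, N m; "position": TCP position; "tool_rot": TCP orientation; "wrist_force": force on the tool from outside, world axes, zero at the start; "moment": the same for the moment, N m; "opening": opening from 0.0 (shut) to 1.0 (fully open).
Only numpy, scipy, OpenCV 4.12 (cv2) and the standard library are available. Lean on these libraries where they do the work, as an engineer would, in place of code of your own. Each camera call takes 0.05 s, during which the arm holds its last target.

TASK

The mirror arm that carries the black wing knob is clamped at the right lighting angle: slide the bevel gauge fully home over that guide's corner, stock flat along the rail and blade flat along the arm, and press the bevel's lever fully down to lock it. Then carry the locked bevel to the other guide, slide it fully home there the same way, so that its blade swings the loose arm to the same angle, and let go, leaving the bevel there still locked. Push gently (under 15 N), touching the guides only with the bevel and never forcing them, and leave the dish, jar and box alone.

Things in the scene. Friction and masses are not known exactly. Their poses are not given: they have to be found in the camera images.
- set_guide: Guide fixed to the table, the one whose arm carries a black wing knob and is clamped. A white rail 16 mm wide, 20 mm high, runs 130 mm along +x from the origin, which is on the arm's hinge axis at table height; the rail's outer face is at y = -8 mm. Hinge end round, radius 8 mm. The aluminium arm (16 mm wide, 20 mm high) leaves the hinge on the +y side
- set_arm_tip (a point): End of the clamped arm, on its centre line, 125 mm from the hinge; x points along the arm away from the hinge, the outer face is 8 mm to its +y side. The arm stands 0.85 to 1.25 rad from the rail and cannot be turned. Its wing knob, 24 mm long, top 30 mm up, sits on the arm 45 mm from the hinge
- free_guide: The other guide, fixed to the table, without knob; same shape and sizes, rails of both are parallel. Its arm turns easily (0.03 N m) about the hinge and stays where left
- free_arm_tip (a point): End of the loose arm, axes and sizes as for the clamped one; starts 1.35 to 1.55 rad from its rail
- grip (a point): Loose bevel gauge, about 0.57 kg, flat on the table. Point: middle of its black upright grip post (22 mm across, 20 to 80 mm up, this point 58 mm up). x along the steel stock, z up. Stock 24 mm wide, 20 mm high, centred under this point, reaching 105 mm back and 80 mm forward; hinge axis 85 mm back and 20 mm to +y. The stock's inner face, 12 mm to +y, goes against a rail's outer face
- bevel_hinge (a point): Point on the bevel's hinge axis, 10 mm up; axes as grip. The bevel slides along the rail in the rail's +x, the corner entering between stock and blade and under the hinge (bridge 22 to 31 mm up), until its nose block (face 8 mm behind this axis) stops against the guide's round hinge end: home, this axis is right over the guide's hinge
- blade_tip (a point): Inner edge of the blade's end, 130 mm from the hinge; x along the blade away from the hinge, inner face = its -y face, 8 mm to +y of the hinge axis. Blade 10 mm thick, 3 to 23 mm up. Sliding home, the arm pushes an unlocked blade open until it lies flat on the arm; a locked blade pushes the loose arm
- blade (a joint): Angle between the bevel's stock and blade, rad, 0 when folded along the stock on its +y side; starts 0.6 to 0.8. A firm friction hinge: it gives way at about 0.12 N m and stays where left
- lever (a joint): Lock lever above the bevel's hinge: 0 raised (unlocked), 0.8 rad pressed flat along the stock (locked). Needs about 4 N down near its tip and stays where left
- lever_tip (a point): Free end of the lock lever, 56 mm from its axis, which runs across the stock right over the bevel's hinge, 38 mm up; the lever lies over the stock's centre line, 13 mm wide, 7 mm thick. Raised, this end is about 78 mm up and 39 mm along the stock from the hinge; pressed, 38 mm up and 56 mm along
- dish: Clear dish, bystander, 76 mm wide, 14 mm high, origin under its centre
- jar: Amber jar, bystander, 44 mm wide, 60 mm high, origin under its centre
- slide_box: Grey box, bystander, 60 x 70 x 35 mm, origin under its centre
Not all that is in view belongs to the job. There is more than one size of the part that bears grip; the job needs the middle-sized.

How it is judged:
On the way, in this order (a step that is already met when the one before it is completed fails the run):
1. the unlocked bevel is seated on the clamped guide: stock within 0.015 rad of its rail, blade within 0.015 rad of its arm, the two hinges within 2 mm, lever up (angle between the x axis of grip and the x axis of set_guide, either way round below 0.015 rad and angle between the x axis of blade_tip and the x axis of set_arm_tip, either way round below 0.015 rad and horizontal distance between bevel_hinge and set_guide below 0.002 m and value of joint lever below 0.3 rad), for 0.2 s.
2. the bevel is locked (lever beyond 0.7 rad) while still seated there (angle between the x axis of grip and the x axis of set_guide, either way round below 0.015 rad and angle between the x axis of blade_tip and the x axis of set_arm_tip, either way round below 0.015 rad and horizontal distance between bevel_hinge and set_guide below 0.002 m and value of joint lever above 0.7 rad), for 0.2 s.
3. the locked bevel is seated on the other guide: stock within 0.015 rad of its rail, blade within 0.015 rad of its arm, hinges within 2 mm (angle between the x axis of grip and the x axis of free_guide, either way round below 0.015 rad and angle between the x axis of blade_tip and the x axis of free_arm_tip, either way round below 0.015 rad and horizontal distance between bevel_hinge and free_guide below 0.002 m and value of joint lever above 0.7 rad), for 0.2 s.
At the end, for the whole second after the job is handed in: The loose arm stands at the clamped arm's angle within 0.02 rad (1.1 degrees); the bevel, still locked (lever beyond 0.7 rad), lies flat on the table at the loose arm's guide, hinge axes within 3 mm, and is released (angle between the x axis of free_arm_tip and the x axis of set_arm_tip, either way round below 0.02 rad and horizontal distance between bevel_hinge and free_guide below 0.003 m and value of joint lever above 0.7 rad and height (world z) of grip below 0.062 m and angle between grip's own z axis and vertical below 0.05 rad and contact force between the fingers and anything else below 0.1 N); the robot touches nothing.
It fails at once if the bevel presses on the clamped guide with more than 15 N (contact force between bevel and set_guide above 15 N).
It fails at once if the bevel presses on the other guide with more than 15 N (contact force between bevel and free_guide above 15 N).
It fails at once if the clamped arm is forced more than 2 mm out of its setting (distance of set_arm_tip from where it was at the start of the episode above 0.002 m).
It fails at once if the gripper pushes on a guide (contact force between the fingers and free_guide above 2 N or contact force between the fingers and set_guide above 2 N).
It fails at once if a bystander is moved more than 20 mm (distance of any of dish, jar, slide_box from where it was at the start of the episode above 0.02 m).
It also fails if it takes over 72 s, if anything falls off the work surface, if the arm or the gripper's body presses on something with over 40 N, if the wrist force passes 120 N, or if a joint passes its speed limit or range.

## Working session

There is one attempt and no reset: what is moved stays moved. The work goes in short steps, Python scripts to look and compute and a tool call to move; the robot and the scene stay as the last step left them, time stands still between calls to the robot, and variables do not carry over. Pictures are saved under pics/ and viewed, and the job is handed in when it is done.

Besides the shell and the picture viewer there is one more tool, called after ">>>" as name([rows], argument=value, ...), one row to a line, values as JSON. carry_out: Moves the arm, as the interface text tells. Its arguments: {"type":"object","properties":{"series":{"type":"array","items":{"type":"array","items":{"type":"number"}}},"newtons":{"type":"number"}},"required":["series"]}

```bash
ls; mkdir -p pics
python3 - <<'E'
from station import ctrl
import cv2
s=ctrl.sense(); print({k:s[k] for k in ('clock','position','tool_rot','wrist_force','opening')})
for n in ('side','top'):
    d=ctrl.snapshot(n); cv2.imwrite(f'pics/{n}0.png',d['color']); print(n,d['camera_matrix'],d['rvec'],d['tvec'])
E
```

```text
pics
{'clock': 0.0, 'position': array([0.14025439, 0.50547192, 0.21104405]), 'tool_rot': array([-4.24103595e-01, -3.11239890e+00,  2.32883486e-03]), 'wrist_force': array([-0.03379391, -0.00886265, -0.09685158]), 'opening': 0.9979579015084213}
side [[488.12804152   0.         317.97309673]
 [  0.         488.12804152 244.58378279]
 [  0.           0.           1.        ]] [ 2.00977906 -0.56072945  0.33787886] [-0.49687031  0.14700364  0.84150111]
top [[447.7963425    0.         318.11277795]
 [  0.         447.7963425  238.97694234]
 [  0.           0.           1.        ]] [ 2.11419167 -2.15828918  0.17758696] [-0.13045662  0.51144867  0.93757035]
```

View pics/side0.png

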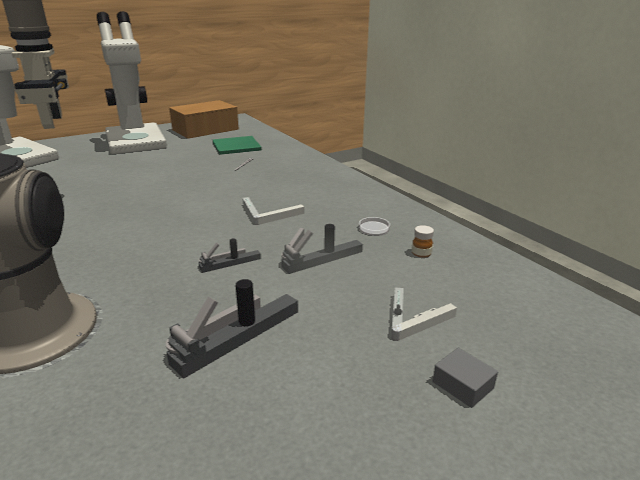

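View pics/top0.png

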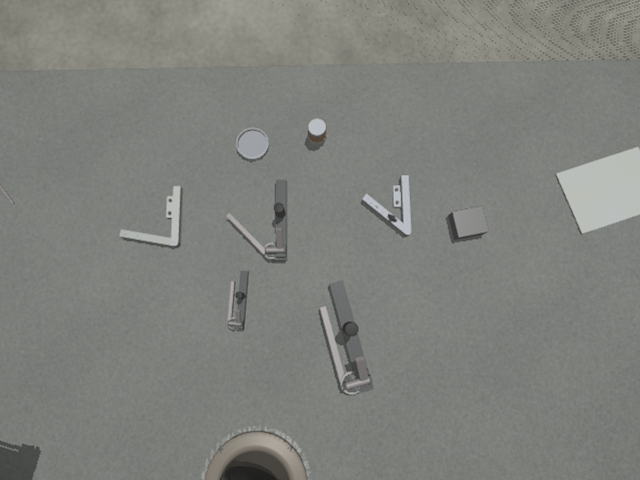

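```bash
cat > h.py <<'E'
import numpy as np, cv2
from station import ctrl
def cam(n):
    d=ctrl.snapshot(n); d['R']=cv2.Rodrigues(np.array(d['rvec'],float))[0]; d['t']=np.array(d['tvec'],float).reshape(3); d['K']=np.array(d['camera_matrix']); return d
def ray(d,px,z):
    px=np.atleast_2d(np.array(px,float)); c=-d['R'].T@d['t']
    v=np.c_[px,np.ones(len(px))]@np.linalg.inv(d['K']).T@d['R']
    s=(z-c[2])/v[:,2]; return (c+s[:,None]*v)
def proj(d,P):
    return cv2.projectPoints(np.atleast_2d(np.array(P,float)),np.array(d['rvec'],float),np.array(d['tvec'],float),d['K'],None)[0].reshape(-1,2)
def crop(d,u0,u1,v0,v1,k,fn):
    cv2.imwrite(fn,cv2.resize(d['color'][v0:v1,u0:u1],None,fx=k,fy=k,interpolation=cv2.INTER_CUBIC))
E
python3 - <<'E'
from h import *
d=cam('top'); print(-d['R'].T@d['t'])
print(ray(d,[[278,210],[279,181],[270,257]],[0.08]),'\n',ray(d,[[406,233],[174,244],[405,178],[178,187],[364,197],[122,234]],.02))
print(ray(d,[[253,145],[316,128],[469,222]],.02))
crop(d,100,260,170,290,5,'pics/c1.png')
crop(d,210,310,170,270,6,'pics/c2.png')
crop(d,350,430,165,245,7,'pics/c3.png')
s=cam('side'); crop(s,240,470,200,350,3,'pics/c4.png')
E
```

```text
[ 0.34834796 -0.1378754   1.00860345]
[[ 0.56652672 -0.05693288  0.08      ]
 [ 0.63032359 -0.05946159  0.08      ]
 [ 0.46629855 -0.0396308   0.08      ]] 
 [[ 0.52182928 -0.33840409  0.02      ]
 [ 0.50759436  0.18103865  0.02      ]
 [ 0.64969144 -0.34286138  0.02      ]
 [ 0.63912575  0.17612827  0.02      ]
 [ 0.60686579 -0.24733899  0.02      ]
 [ 0.53270902  0.29834349  0.02      ]]
[[ 0.73626726  0.0053311   0.02      ]
 [ 0.77490284 -0.14154123  0.02      ]
 [ 0.5440413  -0.48156388  0.02      ]]
```

View pics/c1.png

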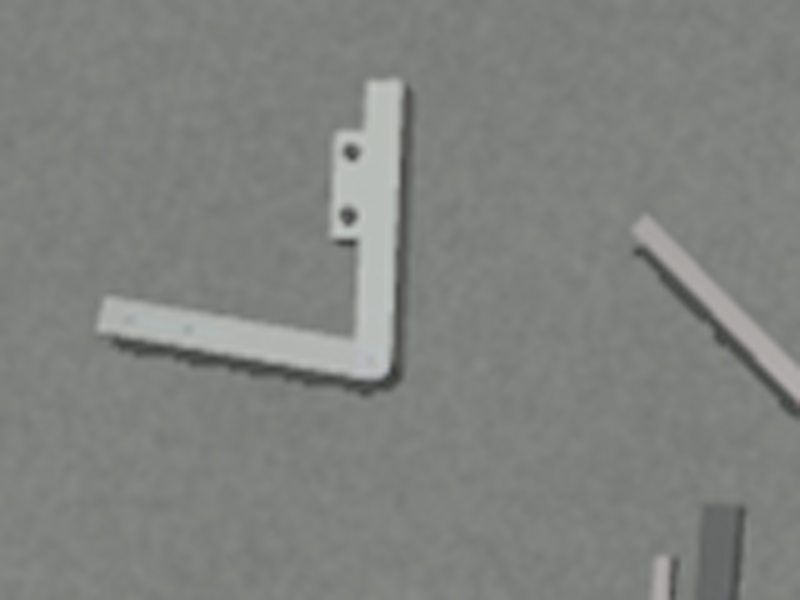

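View pics/c2.png

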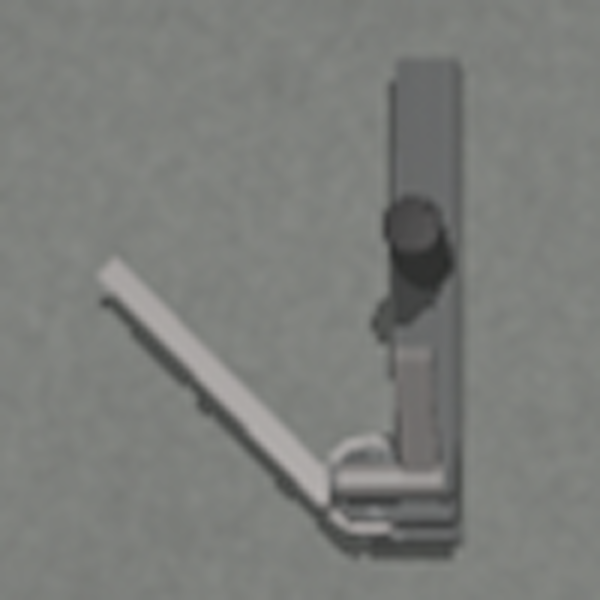

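View pics/c3.png

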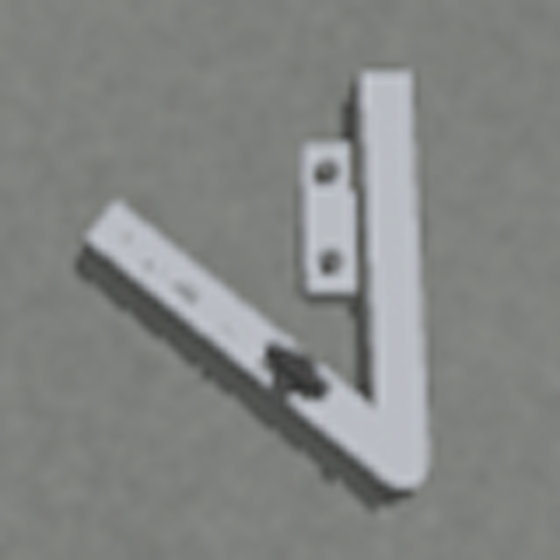

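View pics/c4.png

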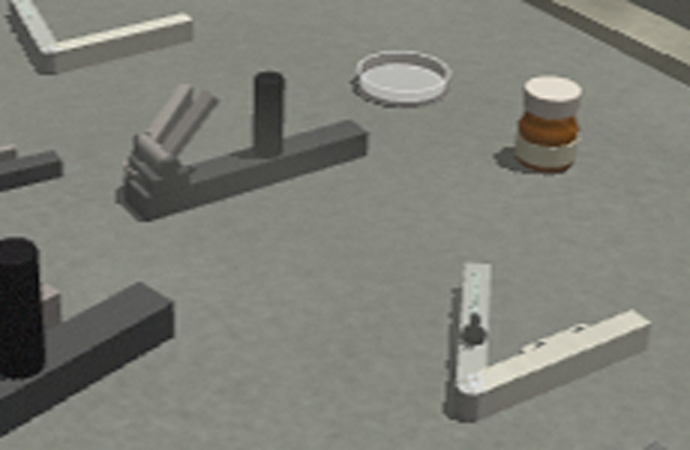

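Run:
```python
from h import *
d=cam('top'); np.set_printoptions(precision=1,suppress=True,linewidth=220)
g=d['color'].astype(int)
def rows(vs,u0,u1):
    for v in vs: print(v,g[v,u0:u1].sum(1)//3)
print('set rail');rows(range(180,232,10),396,416)
print('free rail');rows(range(192,240,10),168,186)
print('stock');rows(range(184,256,8),268,292)
hsv=cv2.cvtColor(d['color'],cv2.COLOR_BGR2HSV)
print(hsv[218:223,272:290].tolist()[0])
```

```text
set rail
180 [124 126 112  76  73 137 187 191 189 189 189 191 176 127 124 127 129 129 127 126]
190 [ 86 117 172 176 108 114 166 193 190 189 189 190 181 146 123 125 126 127 127 127]
200 [169 162 178 195 173  89 144 194 190 190 189 189 192 174 123 127 130 129 128 128]
210 [126 128 129 124  99  76 108 167 192 189 190 190 191 182 150 126 127 125 127 128]
220 [102 167 190 174 138  73  70 146 194 190 189 189 189 192 174 120 125 127 127 128]
230 [ 83  81  76  79 108 157 187 192 190 189 189 189 190 191 182 149 126 128 128 125]
free rail
192 [127 126 123 122 137 171 187 186 186 186 188 175 125  84  98 121 127 126]
202 [186 172 155 170 188 186 186 185 186 186 189 167  82  90 111 127 124 126]
212 [107  88  98 152 189 187 186 186 186 188 182 146  83  96 116 128 128 128]
222 [127 127 122 146 180 187 186 186 186 189 171 103  86 106 127 124 126 126]
232 [126 125 133 166 189 187 187 187 187 186 158  84  90 110 127 123 126 128]
stock
184 [126 127 128 128 129 129 113  84 101 102 104 105 105 105 105 105 107  99  96 117 129 127 126 128]
192 [128 129 128 126 126 128 114  86 102 104 104 105 106 105 104 10
[... 290 characters left out ...]
7  47  47  47  51  78  97  96 116 126 125 124 127]
224 [126 128 130 114  78  81  81  86  91  89  97 107 106 106 105 106 106 100  94 113 127 128 128 125]
232 [130 130 130 129 128 126 112  91 112 111 110 110 111 107 100 107 107 100  95 115 130 130 127 126]
240 [125 125 127 130 131 133 133 115  93 112 111 109 111 108 103 107 108 102  97 115 129 128 127 127]
248 [140 141 141 141 142 142 142 144 138 124 121 120 120 121 130 129 106  91  77 117 128 129 130 128]
[[45, 8, 134], [50, 6, 136], [50, 6, 122], [45, 7, 78], [0, 0, 67], [60, 4, 68], [60, 4, 68], [60, 8, 65], [75, 8, 61], [60, 4, 61], [60, 4, 61], [90, 3, 85], [90, 2, 111], [60, 3, 102], [60, 3, 96], [50, 7, 115], [45, 8, 127], [45, 8, 127]]
```

```bash
cat >> h.py <<'E'
def edge(d,vs,u0,u1,th,last=False,axis=0):
    """subpixel crossing of th per row (axis 0) or column (axis 1); returns px points"""
    g=d['color'].astype(float).mean(2); P=[]
    for v in vs:
        p=g[v,u0:u1] if axis==0 else g[u0:u1,v]
        c=np.nonzero((p[:-1]-th)*(p[1:]-th)<0)[0]
        if len(c)==0: continue
        i=c[-1] if last else c[0]; u=u0+i+(th-p[i])/(p[i+1]-p[i])
        P.append((u,v) if axis==0 else (v,u))
    return np.array(P)
def line(W):
    """robust line in xy: point, angle, rms"""
    vx,vy,x,y=cv2.fitLine(W[:,:2].astype(np.float32),cv2.DIST_HUBER,0,1e-5,1e-5).ravel()
    if vx<0: vx,vy=-vx,-vy
    r=(W[:,0]-x)*(-vy)+(W[:,1]-y)*vx
    return np.array([x,y]),np.arctan2(vy,vx),r.std()
E
cat > m1.py <<'E'
from h import *
d=cam('top')
L={}
for n,vs,u0,u1,th,z,last in [('set rail outer',range(180,229),402,416,157,.02,True),('free rail outer',range(190,238),174,184,135,.02,False),('free rail inner',[*range(188,194),*range(221,236)],165,176,157,.02,True),('stock outer bottom',range(184,256),284,292,111,0,True),('stock inner top',[*range(184,203),*range(228,234)],270,280,95,.02,True)]:
    if n=='free rail inner':
        last=False
    e=edge(d,vs,u0,u1,th,last); W=ray(d,e,z); p,a,r=line(W); L[n]=(p,a)
    print(n,len(e),e[0].round(1),e[-1].round(1),'p',p.round(4),'ang',round(a,4),'rms mm',round(r*1e3,2),'y at x=.55',round(p[1]+(.55-p[0])*np.tan(a),4))
# ends
for n,us,v0,v1,th,z,last in [('set rail far end',range(403,407),170,184,157,.02,False),('set hinge end',range(402,412),225,242,157,.02,True),('free rail far end',range(175,180),180,194,157,.02,False),('free hinge end',range(170,180),238,252,130,.02,True),('stock front',range(278,284),174,188,116,.02,False)]:
    e=edge(d,us,v0,v1,th,last,1); W=ray(d,e,z); print(n,e[:,1].round(1),W[:,0].round(4),W[:,1].round(3))
print('post',ray(d,[[279,207.7]],.08))
E
python3 m1.py
```

```text
set rail outer 49 [408.4 180. ] [410.8 228. ] p [ 0.5863 -0.3499] ang -0.0071 rms mm 0.17 y at x=.55 -0.3497
free rail outer 48 [179.8 190. ] [178.2 237. ] p [0.5897 0.172 ] ang -0.0068 rms mm 0.19 y at x=.55 0.1722
free rail inner 21 [172.8 188. ] [170.7 235. ] p [0.5767 0.1887] ang -0.0107 rms mm 0.17 y at x=.55 0.189
stock outer bottom 72 [286.7 184. ] [286.9 255. ] p [ 0.557  -0.0699] ang -0.0075 rms mm 0.16 y at x=.55 -0.0699
stock inner top 21 [275.7 184. ] [275.1 232. ] p [ 0.6152 -0.0462] ang -0.0162 rms mm 0.6 y at x=.55 -0.0451
set rail far end [174.7 174.8 174.7 174.8] [0.6575 0.6574 0.6574 0.6573] [-0.339 -0.341 -0.343 -0.346]
set hinge end [230.8 231.6 232.5 233.2 233.8 234.  234.  233.9 233. ] [0.527  0.5252 0.523  0.5213 0.5201 0.5194 0.5194 0.5197 0.5216] [-0.33  -0.332 -0.334 -0.336 -0.338 -0.341 -0.343 -0.345 -0.347]
free rail far end [185.7 185.7 185.6 185.4 185.6] [0.6424 0.6423 0.6425 0.6429 0.6425] [0.183 0.181 0.179 0.176 0.174]
free hinge end [249.1 245.3 245.3 245.4 245.4 245.3 245.  244.1 239.6] [0.4962 0.5049 0.5047 0.5044 0.5044 0.5046 0.5053 0.5072 0.5175] [0.19  0.188 0.185 0.183 0.181 0.179 0.177 0.174 0.172]
stock front [179.1 179.2 179.3 179.3 179.2 179.3] [0.653  0.6528 0.6524 0.6525 0.6527 0.6524] [-0.052 -0.054 -0.057 -0.059 -0.061 -0.064]
post [[ 0.57149536 -0.05908911  0.08      ]]
```

Three bevels: small (240,300), middle (279,220), large (350,330) in the top view. The middle one at (279,220) fits: its stock front to post measures about 80 mm and the post is 10.6 px (22 mm) across. The enlarged crop c2 confirms it. The clamped guide with the black knob has its hinge at (406,233), and the free guide's hinge is at (175,244).

>>> carry_out([
  [1,0.025,-0.033,0,0,0,3],
  [1,0.05,-0.065,0,0,0,8],
  [1,0.075,-0.098,0,0,0,15],
  [1,0.1,-0.13,0,0,0,15],
  [1,0.125,-0.163,0,0,0,15],
  [1,0.15,-0.196,0,0,0,15],
  [1,0.175,-0.228,0,0,0,15],
  [1,0.2,-0.261,0,0,0,15],
  [1,0.225,-0.293,0,0,0,15],
  [1,0.25,-0.326,0,0,0,15],
  [1,0.275,-0.358,0,0,0,15],
  [1,0.3,-0.391,0,0,0,15],
])

```text
clock: 1.3
position: [0.4413, 0.113, 0.2119]
tool_rot: [0.015, 3.141, 0.0]
wrist_force: [1.2, 1.4, 0.6]
opening: 1.001
```

>>> carry_out([
  [1,0.025,-0.033,0,0,0,0],
  [1,0.05,-0.065,0,0,0,0],
  [1,0.075,-0.098,0,0,0,0],
  [1,0.1,-0.13,0,0,0,0],
  [1,0.12,-0.156,0,0,0,0],
  [1,0.132,-0.172,0,0,0,0],
  [1,0.132,-0.172,0,0,0,0],
  [1,0.132,-0.172,0,0,0,0],
  [1,0.132,-0.172,0,0,0,0],
])

```text
clock: 2.05
position: [0.5718, -0.0565, 0.2115]
tool_rot: [-0.014, -3.141, -0.001]
wrist_force: [-0.5, 1.0, 0.5]
opening: 1.002
```

```bash
cat > st.py <<'E'
from h import *
s=ctrl.sense(); np.set_printoptions(precision=4,suppress=True)
R=cv2.Rodrigues(np.array(s['tool_rot']))[0]
print('t',s['clock'],'p',s['position'],'F',s['wrist_force'],'M',s['moment'],'open',s['opening'])
print('jaw deg',np.degrees(np.arctan2(R[1,1],R[0,1])),'z',R[:,2],'q',s['joint_positions'])
E
python3 st.py
```

```text
t 2.05 p [ 0.5718 -0.0565  0.2115] F [-0.4683  1.0154  0.5422] M [ 0.0401  0.0146 -0.0513] open 1.0015347416828373
jaw deg 89.49004138200338 z [-0.001   0.0007 -1.    ] q [-0.232   0.4343  1.3825  0.0005  1.3259 -1.794 ]
```

>>> carry_out([
  [1,0,-0.001,-0.035,0,0,0],
  [1,0,-0.001,-0.07,0,0,0],
  [1,0,-0.001,-0.105,0,0,0],
  [1,0,-0.001,-0.135,0,0,0],
  [1,0,-0.001,-0.15,0,0,0],
  [1,0,-0.001,-0.155,0,0,0],
  [1,0,-0.001,-0.155,0,0,0],
  [1,0,-0.001,-0.155,0,0,0],
])

```text
clock: 2.72
position: [0.573, -0.0575, 0.058]
tool_rot: [0.012, 3.14, -0.0]
wrist_force: [-0.7, -0.2, 1.0]
opening: 0.999
```

```bash
python3 st.py
python3 - <<'E'
from h import *
d=cam('side'); crop(d,240,440,180,300,4,'pics/g1.png')
E
```

```text
t 2.7167 p [ 0.573  -0.0575  0.058 ] F [-0.667  -0.2183  0.9952] M [ 0.0643 -0.0425 -0.0097] open 0.9987020737762606
jaw deg 89.54562950635831 z [ 0.0017 -0.0002 -1.    ] q [-0.2332  0.5919  1.5761  0.0002  0.972  -1.7962]
```

View pics/g1.png

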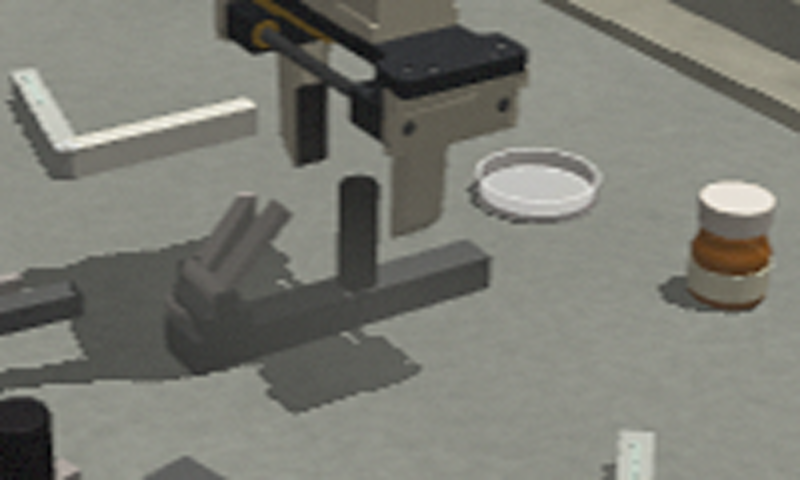

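The post stands between the fingers (post top at crop (357,180)), so I'll close.

>>> carry_out([
  [0.5,0,0,0,0,0,0],
  [0.3,0,0,0,0,0,0],
  [0.15,0,0,0,0,0,0],
  [0.15,0,0,0,0,0,0],
  [0,0,0,0,0,0,0],
  [0,0,0,0,0,0,0],
  [0,0,0,0,0,0,0],
  [0,0,0,0,0,0,0],
  [0,0,0,0,0,0,0],
], newtons=40)

```text
clock: 3.52
position: [0.5724, -0.0581, 0.0567]
tool_rot: [-0.014, -3.141, -0.0]
wrist_force: [0.3, 0.1, 0.4]
opening: 0.398
```

```bash
python3 st.py
```

```text
t 3.5167 p [ 0.5724 -0.0581  0.0567] F [0.3151 0.053  0.369 ] M [ 0.0285 -0.0417 -0.0325] open 0.39776282861108647
jaw deg 89.48086245076807 z [-0.0001  0.0001 -1.    ] q [-0.2344  0.5938  1.5769  0.0001  0.971  -1.7962]
```

>>> carry_out([
  [0,0,0,0,0,0,0],
  [0,0,0,0,0,0,0],
  [0,0,0,0,0,0,0],
  [0,0,0,0,0,0,0],
  [0,0,0,0,0,0,0],
], newtons=40)

```text
clock: 3.93
position: [0.5724, -0.0579, 0.0567]
tool_rot: [-0.014, -3.142, -0.001]
wrist_force: [-0.3, 1.8, 0.5]
opening: 0.224
```

>>> carry_out([
  [0,0,0,0.004,0,0,0],
  [0,0,0,0.015,0,0,0],
  [0,0,0,0.03,0,0,0],
  [0,0,0,0.045,0,0,0],
  [0,0,0,0.045,0,0,0],
  [0,0,0,0.045,0,0,0],
])

```text
clock: 4.43
position: [0.5729, -0.0583, 0.1025]
tool_rot: [0.014, 3.14, -0.001]
wrist_force: [0.4, 0.7, -5.6]
opening: 0.224
```

```bash
python3 st.py
python3 - <<'E'
from h import *
d=cam('side'); crop(d,240,440,180,300,4,'pics/g2.png')
E
```

```text
t 4.4333 p [ 0.5729 -0.0583  0.1025] F [ 0.4418  0.7112 -5.58  ] M [-0.008  -0.0962 -0.0074] open 0.2235408902399605
jaw deg 89.47969396179722 z [ 0.0019 -0.0005 -1.    ] q [-0.2345  0.5369  1.5322 -0.      1.0706 -1.7962]
```

View pics/g2.png

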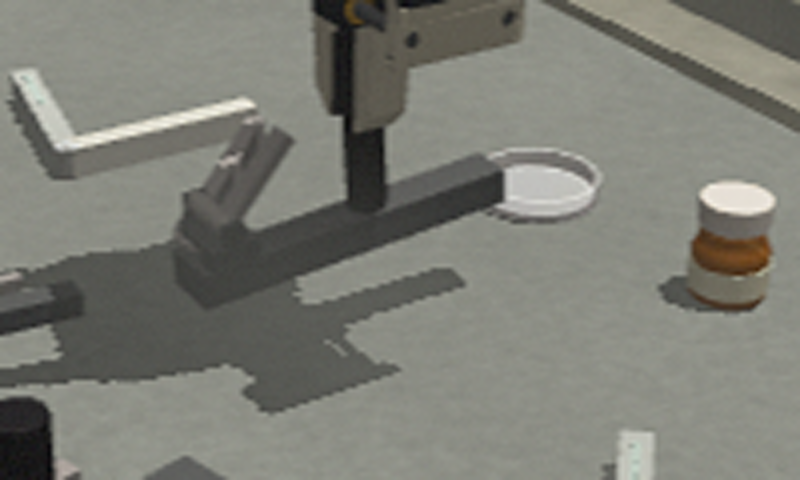

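>>> carry_out([
  [0,0,-0.02,0,0,0,0],
  [0,0,-0.055,0,0,0,0],
  [0,0,-0.09,0,0,0,0],
  [0,-0.003,-0.125,0,0,0,0],
  [0,-0.005,-0.16,0,0,0,0],
  [0,-0.005,-0.195,0,0,0,0],
  [0,-0.005,-0.23,0,0,0,0],
  [0,-0.005,-0.265,0,0,0,0],
  [0,-0.005,-0.295,0,0,0,0],
  [0,-0.005,-0.309,0,0,0,0],
  [0,-0.005,-0.309,0,0,0,0],
  [0,-0.005,-0.309,0,0,0,0],
])

```text
clock: 5.48
position: [0.5663, -0.3673, 0.0998]
tool_rot: [-0.017, -3.139, -0.004]
wrist_force: [-0.2, 0.1, -5.1]
opening: 0.22
```

```bash
python3 st.py
python3 - <<'E'
from h import *
d=cam('side'); crop(d,300,500,220,370,4,'pics/s3.png')
d=cam('top'); crop(d,340,460,150,270,5,'pics/t3.png')
E
```

```text
t 5.4833 p [ 0.5663 -0.3673  0.0998] F [-0.198   0.0946 -5.0836] M [ 0.0734 -0.0485  0.0134] open 0.2199802343497176
jaw deg 89.37861193226618 z [-0.0023  0.0025 -1.    ] q [-0.6889  0.7122  1.2067  0.0005  1.226  -2.2491]
```

View pics/s3.png

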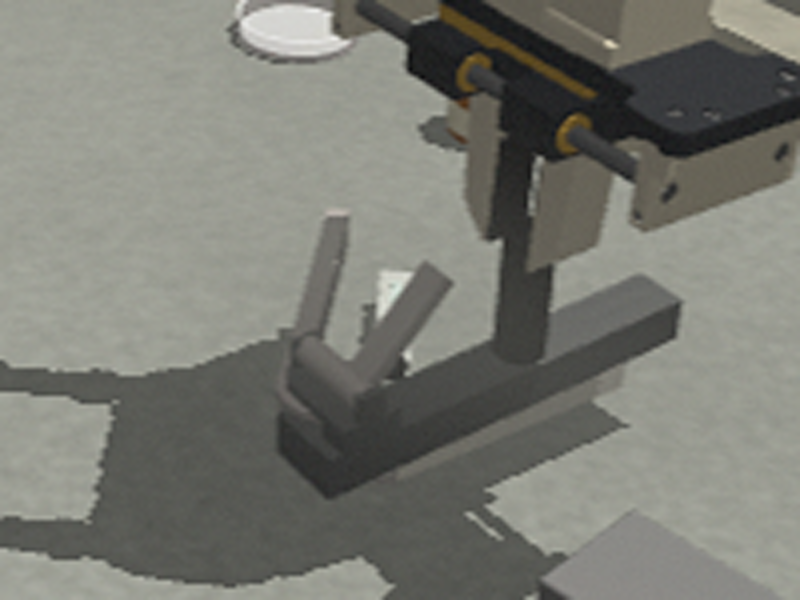

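View pics/t3.png

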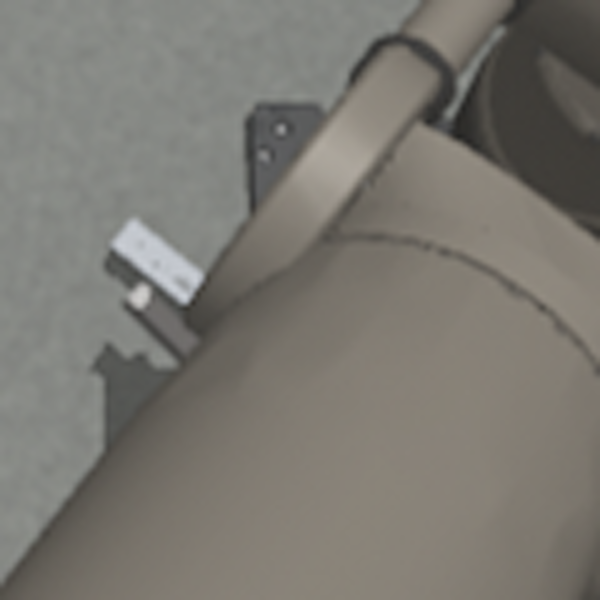

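>>> carry_out([
  [0,0,0,-0.015,0,0,0],
  [0,0,0,-0.03,0,0,0],
  [0,0,0,-0.038,0,0,0],
  [0,0,0,-0.042,0,0,0],
  [0,0,0,-0.042,0,0,0],
  [0,0,0,-0.042,0,0,0],
  [0,0,0,-0.042,0,0,0],
])

```text
clock: 6.17
position: [0.5679, -0.3672, 0.0607]
tool_rot: [0.014, 3.14, -0.001]
wrist_force: [-0.7, 0.3, -4.1]
opening: 0.221
```

```bash
python3 st.py
python3 - <<'E'
from h import *
d=cam('side'); crop(d,340,500,240,360,5,'pics/s4.png')
E
```

```text
t 6.1667 p [ 0.5679 -0.3672  0.0607] F [-0.7094  0.3156 -4.108 ] M [ 0.0107 -0.0379  0.0147] open 0.22096974140452563
jaw deg 89.50155061464854 z [ 0.0011 -0.0009 -1.    ] q [-0.6872  0.7503  1.2471  0.0001  1.1428 -2.2494]
```

View pics/s4.png

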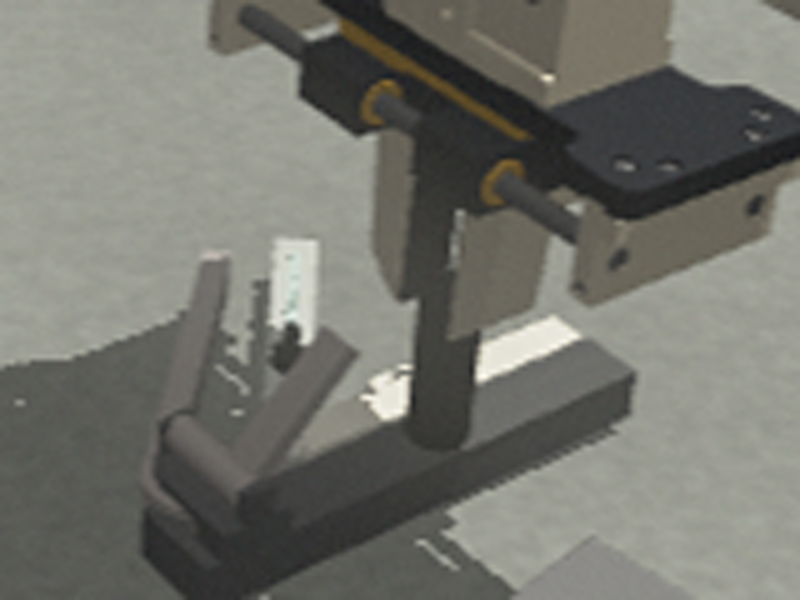

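The bevel hangs about 3 mm up beside the rail. The rail shows behind the stock and the blade is behind the knobbed arm. I'll lower it to the table, then close the lateral gap.

>>> carry_out([
  [0,0,0,-0.0015,0,0,0],
  [0,0,0.001,-0.0025,0,0,0],
  [0,0,0.002,-0.0025,0,0,0],
  [0,0,0.002,-0.0025,0,0,0],
  [0,0,0.002,-0.0025,0,0,0],
])

```text
clock: 6.63
position: [0.5674, -0.3651, 0.0573]
tool_rot: [0.014, 3.142, 0.0]
wrist_force: [0.7, -0.8, -2.8]
opening: 0.222
```

```bash
python3 st.py
```

```text
t 6.6333 p [ 0.5674 -0.3651  0.0573] F [ 0.6797 -0.7862 -2.7737] M [-0.0089 -0.0696 -0.0442] open 0.2223089584588704
jaw deg 89.4863374776098 z [ 0.      0.0001 -1.    ] q [-0.6852  0.7519  1.254   0.0001  1.1356 -2.2471]
```

```bash
cat > fs.py <<'E'
from h import *
np.set_printoptions(precision=4,suppress=True)
A=[];P=[];M=[];J=[]
for i in range(5):
    s=ctrl.sense(); A.append(s['wrist_force']);P.append(s['position']);M.append(s['moment'])
    R=cv2.Rodrigues(np.array(s['tool_rot']))[0]; J.append(np.degrees(np.arctan2(R[1,1],R[0,1])))
    ctrl.snapshot('side')
print('t',s['clock'],'F',np.mean(A,0),'sd',np.std(A,0),'P',np.mean(P,0),'M',np.mean(M,0),'jaw',np.mean(J))
E
python3 fs.py
```

```text
t 6.8333 F [ 0.5771 -0.24   -3.3071] sd [0.3675 0.5691 0.4601] P [ 0.5675 -0.3651  0.0573] M [-0.0291 -0.0784 -0.0101] jaw 89.48388490757982
```

>>> carry_out([
  [0,0,0.001,0,0,0,0],
  [0,0,0.0015,0,0,0,0],
  [0,0,0.002,0,0,0,0],
  [0,0,0.002,0,0,0,0],
  [0,0,0.002,0,0,0,0],
])

```text
clock: 7.3
position: [0.5674, -0.363, 0.0572]
tool_rot: [-0.014, -3.141, -0.0]
wrist_force: [0.1, -0.1, -3.2]
opening: 0.221
```

```bash
python3 fs.py
```

```text
t 7.5 F [-0.1604 -0.1856 -3.6359] sd [0.5573 0.2974 0.5173] P [ 0.5674 -0.363   0.0572] M [-0.0524 -0.0032 -0.012 ] jaw 89.48320634929493
```

>>> carry_out([
  [0,0,0.0003,0,0,0,0],
  [0,0,0.0006,0,0,0,0],
  [0,0,0.0006,0,0,0,0],
  [0,0,0.0006,0,0,0,0],
])

```text
clock: 7.88
position: [0.5674, -0.3625, 0.0572]
tool_rot: [0.014, 3.142, 0.0]
wrist_force: [-0.7, -0.2, -4.4]
opening: 0.22
```

```bash
python3 fs.py
```

```text
t 8.0833 F [-0.1782 -0.6138 -4.0371] sd [0.4356 0.4093 0.3849] P [ 0.5674 -0.3625  0.0572] M [-0.0979  0.0177  0.0439] jaw 89.48445182737268
```

>>> carry_out([
  [0,0,0.0003,0,0,0,0],
  [0,0,0.0006,0,0,0,0],
  [0,0,0.0006,0,0,0,0],
  [0,0,0.0006,0,0,0,0],
])

```text
clock: 8.47
position: [0.5674, -0.3619, 0.0573]
tool_rot: [0.014, 3.142, 0.0]
wrist_force: [0.8, 0.2, -4.1]
opening: 0.223
```

```bash
python3 fs.py
```

```text
t 8.6667 F [ 0.0329 -0.0202 -3.6055] sd [0.8582 0.4756 0.5138] P [ 0.5674 -0.3619  0.0573] M [-0.086  -0.0065  0.0461] jaw 89.48421425508637
```

>>> carry_out([
  [0,0,0.0003,0,0,0,0],
  [0,0,0.0006,0,0,0,0],
  [0,0,0.0006,0,0,0,0],
])

```text
clock: 8.97
position: [0.5674, -0.3614, 0.0573]
tool_rot: [0.014, 3.142, -0.0]
wrist_force: [0.8, -1.1, -4.9]
opening: 0.222
```

```bash
python3 fs.py
```

```text
t 9.1667 F [ 0.0481 -0.8104 -4.1056] sd [0.7673 0.3054 0.6588] P [ 0.5674 -0.3614  0.0573] M [-0.2529  0.02    0.012 ] jaw 89.48250858810161
```

>>> carry_out([
  [0,0,0.0003,0,0,0,0],
  [0,0,0.0006,0,0,0,0],
  [0,0,0.0006,0,0,0,0],
])

```text
clock: 9.47
position: [0.5674, -0.361, 0.0573]
tool_rot: [0.014, 3.142, -0.001]
wrist_force: [-1.0, -2.3, -4.1]
opening: 0.218
```

```bash
python3 fs.py;python3 - <<'E'
from h import *
d=cam('side'); crop(d,350,490,260,360,5,'pics/s5.png')
E
```

```text
t 9.6667 F [-0.4048 -2.0303 -3.8999] sd [0.4716 0.5064 0.4434] P [ 0.5674 -0.361   0.0573] M [-0.5423  0.0914 -0.0048] jaw 89.48308321167167
```

View pics/s5.png

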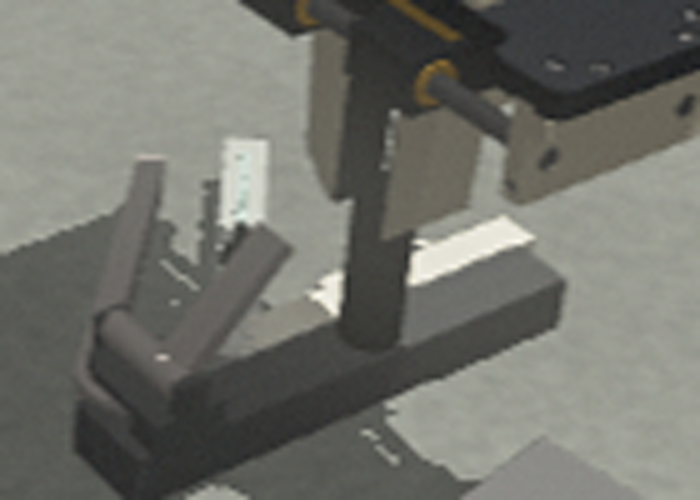

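>>> carry_out([
  [0,0.002,-0.0005,0,0,0,0],
  [0,0.006,-0.0005,0,0,0,0],
  [0,0.011,-0.0005,0,0,0,0],
  [0,0.016,-0.0005,0,0,0,0],
  [0,0.021,-0.0006,0,0,0,0],
  [0,0.025,-0.0007,0,0,0,0],
  [0,0.025,-0.0007,0,0,0,0],
])

```text
clock: 10.35
position: [0.5937, -0.3612, 0.0572]
tool_rot: [0.013, 3.14, -0.0]
wrist_force: [1.1, -0.9, -3.4]
opening: 0.226
```

```bash
python3 fs.py
```

```text
t 10.55 F [ 1.7709 -0.9766 -2.9725] sd [0.3605 0.4254 0.2745] P [ 0.5933 -0.3613  0.0574] M [-0.3267 -0.2169  0.0352] jaw 89.50727372255957
```

>>> carry_out([
  [0,0.002,0,0,0,0,0],
  [0,0.004,0,0,0,0,0],
  [0,0.006,0,0,0,0,0],
  [0,0.008,0,0,0,0,0],
  [0,0.008,0,0,0,0,0],
])

```text
clock: 11.02
position: [0.6004, -0.3614, 0.057]
tool_rot: [-0.014, -3.141, -0.0]
wrist_force: [-1.9, -1.8, -4.6]
opening: 0.22
```

```bash
python3 fs.py;python3 - <<'E'
from h import *
d=cam('side'); crop(d,350,490,250,350,5,'pics/s6.png')
E
```

```text
t 11.2167 F [-1.1715 -1.3513 -5.1135] sd [0.4444 0.3071 0.4481] P [ 0.6004 -0.3614  0.0569] M [-0.4437  0.2366 -0.0049] jaw 89.48287861298321
```

View pics/s6.png

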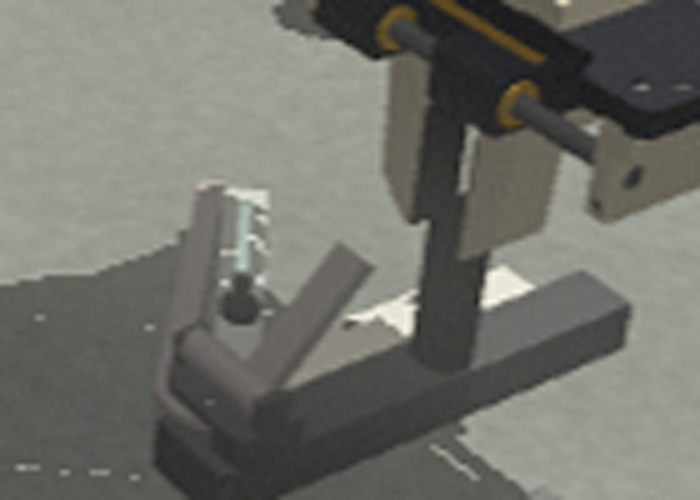

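>>> carry_out([
  [0,0.002,0,0,0,0,0],
  [0,0.004,0,0,0,0,0],
  [0,0.006,0,0,0,0,0],
  [0,0.008,0,0,0,0,0],
  [0,0.009,0,0,0,0,0],
  [0,0.009,0,0,0,0,0],
])

```text
clock: 11.82
position: [0.6098, -0.3614, 0.0572]
tool_rot: [0.014, 3.141, -0.0]
wrist_force: [-1.0, -1.5, -4.6]
opening: 0.222
```

```bash
python3 fs.py
```

```text
t 12.0167 F [-0.8679 -2.3873 -5.3377] sd [0.4619 0.5704 0.4611] P [ 0.6096 -0.3614  0.0572] M [-0.4564  0.2117 -0.0012] jaw 89.48633160547435
```

>>> carry_out([
  [0,0.0005,0,0,0,0,0],
  [0,0.001,0,0,0,0,0],
  [0,0.001,0,0,0,0,0],
  [0,0.001,0,0,0,0,0],
])

```text
clock: 12.4
position: [0.6103, -0.3614, 0.0573]
tool_rot: [-0.014, -3.141, -0.0]
wrist_force: [-2.2, -1.7, -4.1]
opening: 0.222
```

```bash
python3 fs.py
```

```text
t 12.6 F [-2.5043 -1.629  -4.2826] sd [0.3082 0.3265 0.4663] P [ 0.6103 -0.3614  0.0573] M [-0.4217  0.4281  0.0508] jaw 89.48551361562214
```

>>> carry_out([
  [0,0.0003,0,0,0,0,0],
  [0,0.0006,0,0,0,0,0],
  [0,0.0006,0,0,0,0,0],
])

```text
clock: 12.9
position: [0.6111, -0.3614, 0.0573]
tool_rot: [0.014, 3.142, 0.0]
wrist_force: [-1.9, -0.8, -4.4]
opening: 0.224
```

```bash
python3 fs.py
```

```text
t 13.1 F [-1.8699 -1.6239 -3.9983] sd [0.1343 0.4536 0.2851] P [ 0.6111 -0.3614  0.0573] M [-0.4183  0.3985  0.0529] jaw 89.48440749414445
```

>>> carry_out([
  [0,0.0003,0,0,0,0,0],
  [0,0.0006,0,0,0,0,0],
  [0,0.0006,0,0,0,0,0],
])

```text
clock: 13.4
position: [0.6116, -0.3614, 0.0572]
tool_rot: [-0.014, -3.141, -0.0]
wrist_force: [-2.6, -2.5, -4.2]
opening: 0.222
```

```bash
python3 fs.py
python3 - <<'E'
from h import *
d=cam('side'); crop(d,370,490,250,340,6,'pics/s7.png')
E
```

```text
t 13.6 F [-2.3196 -1.9466 -4.5528] sd [0.1906 0.4372 0.2896] P [ 0.6116 -0.3614  0.0572] M [-0.4381  0.4017  0.0532] jaw 89.48412477736676
```

View pics/s7.png

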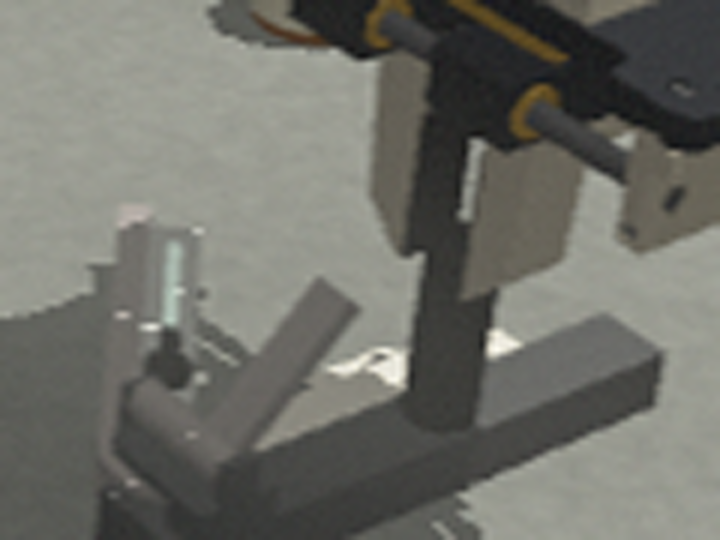

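>>> carry_out([
  [0,0.0004,0,0,0,0,0],
  [0,0.0008,0,0,0,0,0],
  [0,0.0008,0,0,0,0,0],
])

```text
clock: 13.95
position: [0.6121, -0.3614, 0.0573]
tool_rot: [-0.014, -3.141, -0.0]
wrist_force: [-4.1, -1.6, -3.2]
opening: 0.22
```

```bash
python3 fs.py
```

```text
t 14.15 F [-4.5154 -1.3397 -2.8688] sd [0.3102 0.4441 0.4082] P [ 0.6121 -0.3614  0.0572] M [-0.4293  0.78    0.0376] jaw 89.48296481566464
```

>>> carry_out([
  [0,0.0004,0,0,0,0,0],
  [0,0.0007,0,0,0,0,0],
  [0,0.0007,0,0,0,0,0],
])

```text
clock: 14.45
position: [0.6122, -0.3614, 0.0572]
tool_rot: [-0.014, -3.14, -0.001]
wrist_force: [-7.4, -1.3, -1.5]
opening: 0.222
```

```bash
python3 fs.py
```

```text
t 14.65 F [-7.1236 -1.4285 -1.8641] sd [0.3666 0.326  0.3113] P [ 0.6122 -0.3614  0.0572] M [-0.3919  1.2535  0.0577] jaw 89.47826356228936
```

>>> carry_out([
  [0,-0.0005,0,0,0,0,0],
  [0,-0.0005,0,0,0,0,0],
  [0.5,-0.0005,0,0,0,0,0],
  [0.6,-0.0005,0,0,0,0,0],
  [0.6,-0.0005,0,0,0,0,0],
  [0.6,-0.0005,0,0,0,0,0],
  [0.6,-0.0005,0,0,0,0,0],
  [0.6,-0.0005,0,0,0,0,0],
])

```text
clock: 15.37
position: [0.6131, -0.3613, 0.0576]
tool_rot: [0.014, 3.141, -0.0]
wrist_force: [0.7, 0.0, 0.1]
opening: 0.58
```

```bash
python3 fs.py
```

```text
t 15.5667 F [ 0.1104  0.443  -0.1727] sd [0.3676 0.4118 0.1497] P [ 0.6129 -0.3613  0.0574] M [ 0.0132  0.0135 -0.0049] jaw 89.48986063949783
```

Released cleanly. I'll lift, swing aside, and check the seat from the top.

>>> carry_out([
  [0.6,0,0,0.015,0,0,0],
  [0.6,0,0,0.04,0,0,0],
  [0.6,0,0,0.075,0,0,0],
  [0.3,-0.02,0.03,0.09,0,0,0],
  [0,-0.04,0.06,0.09,0,0,0],
  [0,-0.06,0.095,0.09,0,0,0],
  [0,-0.07,0.13,0.09,0,0,0],
  [0,-0.07,0.165,0.09,0,0,0],
  [0,-0.07,0.195,0.09,0,0,0],
  [0,-0.07,0.22,0.09,0,0,0],
  [0,-0.07,0.22,0.09,0,0,0],
])

```text
clock: 16.53
position: [0.5423, -0.137, 0.1477]
tool_rot: [-0.008, -3.141, -0.003]
wrist_force: [0.7, -0.3, -1.3]
opening: 0.068
```

```bash
python3 st.py
python3 - <<'E'
from h import *
d=cam('top'); cv2.imwrite('pics/full8.png',d['color']); crop(d,340,440,160,260,6,'pics/t8.png')
np.save('t8.npy',d['color'])
d=cam('side'); crop(d,360,480,250,340,6,'pics/s8.png')
E
```

```text
t 16.5333 p [ 0.5423 -0.137   0.1477] F [ 0.6633 -0.3385 -1.2745] M [ 0.0292  0.0088 -0.0483] open 0.06777886481558529
jaw deg 89.69211445696094 z [-0.0001  0.0017 -1.    ] q [-0.3854  0.4617  1.5233  0.0017  1.1573 -1.9515]
```

View pics/t8.png

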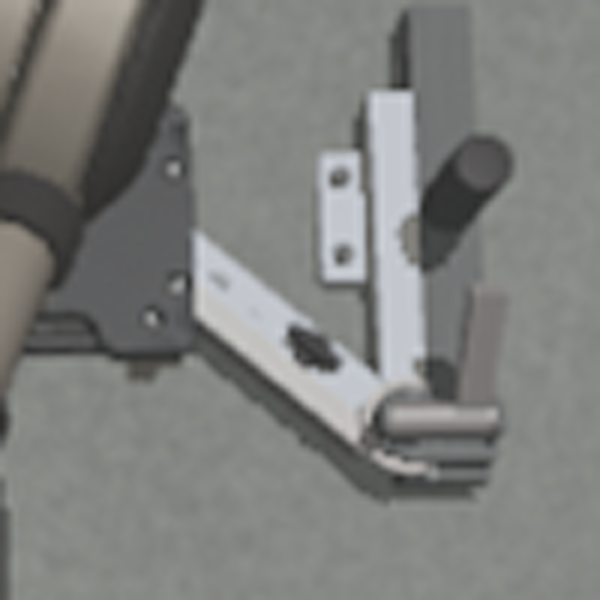

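View pics/s8.png

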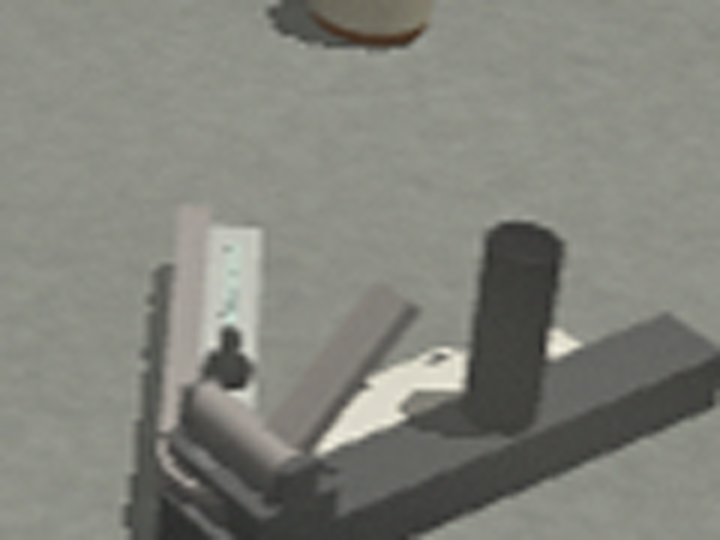

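Run:
```python
from h import *
d=cam('top'); g=d['color'].astype(int).mean(2).astype(int)
for v in range(164,232,9): print(v,g[v,398:426])
print(g[155:170,412])
for n,vs,u0,u1,th,z,last in [('rail outer',[*range(177,195),*range(206,220)],402,416,148,.02,True),('stock outer',[*range(165,182),*range(192,226)],415,424,116,.02,False)]:
    e=edge(d,vs,u0,u1,th,last); W=ray(d,e,z); p,a,r=line(W)
    print(n,len(e),e[0].round(1),e[-1].round(1),'p',p.round(4),'ang',round(a,4),'rms mm',round(r*1e3,2),'y at .6',p[1]+(.6-p[0])*np.tan(a))
e=edge(d,range(410,416),150,172,116,False,1); print(e.round(1).tolist(),ray(d,e,.02)[:,0].round(4))
```

```text
164 [132 132 136 135 132 133 135 122  76  64  98 116 115 116 117 116 115 116
 117 116 125 136 137 135 134 133 133 134]
173 [132 133 133 132 132 134 120  84  76  56  91 119 115 115 116 116 115 116
 116 115 120 131 133 133 132 132 132 134]
182 [122  80  78 135 189 201 199 199 199 201 186 128 113 115 115 116 115 116
 117 113 100 102 108 108 114 129 136 133]
191 [199 183 113 111 169 203 200 199 199 200 191 154  99  55  48  50  50  50
  51  50  60  70  72  68  64 100 136 141]
200 [187 204 183  94 152 204 200 202 184 123 129 113  65  69  69  70  69  67
  92 120 118 117 128 137 137 135 133 133]
209 [139 122  81  80 113 175 202 199 199 199 200 190 148 113 115 116 116 117
 117 103  98 125 123 123 122 123 128 136]
218 [147 133 119  81  94 165 204 200 199 199 201 205 185 114 117 118 119 117
 100  97 120 118 117 118 120 129 137 135]
227 [198 191 179 186 159 101 117 123 130 129 129 130 131 132 131 125 124 117
 113 117 115 114 115 117 117 119 129 135]
[131 131 133 134 134 127 118 116 116 117 117 117 117 117 117]
rail outer 32 [408.5 177. ] [410.1 219. ] p [ 0.6152 -0.3506] ang -0.0059 rms mm 4.11 y at .6 -0.35050198
stock outer 43 [415.3 165. ] [416.8 225. ] p [ 0.591 -0.366] ang -0.0622 rms mm 3.98 y at .6 -0.36651808
[[410.0, 161.0], [411.0, 161.7], [413.0, 161.8], [414.0, 161.5], [415.0, 161.8]] [0.6901 0.6884 0.6879 0.6887 0.688 ]
```

Run:
```python
from h import *
d=cam('top')
for n,vs,u0,u1,th,z,last in [('rail outer',[*range(177,188),*range(207,219)],405,416,155,.02,False),('stock outer',[*range(163,180)],414,424,125,.02,False),('stock outer2',[*range(163,180),*range(197,203)],414,424,125,.02,False)]:
    e=edge(d,vs,u0,u1,th,last); W=ray(d,e,z); p,a,r=line(W)
    print(n,len(e),e[0].round(1),e[-1].round(1),'ang',round(a,4),'rms mm',round(r*1e3,2),'y at .6',p[1]+(.6-p[0])*np.tan(a),'y at .67',p[1]+(.67-p[0])*np.tan(a)); 
e=edge(d,range(410,416),150,168,125,False,1); print(ray(d,e,.02)[:,0].round(4))
```

```text
rail outer 23 [408.4 177. ] [410.4 218. ] ang -0.0043 rms mm 0.18 y at .6 -0.35028043 y at .67 -0.35058272
stock outer 16 [418. 163.] [418.8 179. ] ang -0.0153 rms mm 0.13 y at .6 -0.37349546 y at .67 -0.3745639
stock outer2 22 [418. 163.] [419.8 202. ] ang -0.0152 rms mm 0.12 y at .6 -0.37350136 y at .67 -0.37456393
[0.6918 0.6917 0.6917 0.6917 0.6918]
```

Run:
```python
from h import *
d=cam('side'); d0=dict(d); d0['color']=cv2.imread('pics/side0.png')
np.set_printoptions(linewidth=200)
g=d['color'].astype(int).mean(2).astype(int); g0=d0['color'].astype(int).mean(2).astype(int)
for u in range(425,481,9): print('now',u,g[300:345,u])
for u in range(402,456,9): print('ini',u,g0[300:345,u])
```

```text
now 425 [126 126 130 116 104  95  94 104 126 137 133 196 213 211 212 213 212 214 215 219 195 104  98  99 100  99  99  99  98  98 100 101  73  63  64  59  61  63  59  59  53 122 140 142 141]
now 434 [141 139 137 138 137 134 137 135 219 153 210 212 213 215 220 132 113  79  75  77  76  72  75  99 102  99 101 101  84  70  66  67  67  62  64  64  56 123 142 141 137 138 136 138 139]
now 443 [ 64  64  66  63  66  66  67  67  65  67  67  68  66  66  65  64  65  63  64  64  63  60  81 103  95  71  70  70  71  68  68  66  63 122 142 141 143 144 139 139 140 141 139 142 141]
now 452 [ 95 111 114 113 134 200 202 221 224 169 104 101 100 103 101 100 102 101 102 101  94  73  72  70  71  69  71  69  66  95 136 139 138 139 142 141 138 138 144 138 137 138 143 141 138]
now 461 [136 139 137 136 135 129 100  98 100 100 101 101 102 101 101  99 102  80  70  72  72  74  70  71  66  97 140 142 139 137 138 136 139 141 142 143 142 139 141 140 138 138 135 142 140]
now 470 [138 137 108  99  98  97  99 100 101 100 102 102 104  78  67  71  68  70  68  70  64  82 140 136 137 139 139 139 141 138 136 136 138 136 139 1
[... 669 characters left out ...]
7 191  97 176 204 204 203 202 205 205 186 112 106 108 111 109 108 109 107 117 133 133 132 131 131 133 139 137 133 133 133 132 132]
ini 429 [130 133 130 129 133 131 130 132 130 148 202 202 202 201 200 201 201 206 187 123 108 109 111 109 109 108 107 112 131 132 135 130 131 132 133 133 134 134 136 138 136 134 137 136 138]
ini 438 [134 134 137 136 135 131 130 125 183 202 201 201 201 202 208 140 108 110 111 111 112 111 108 114 133 132 127 128 134 135 135 131 130 131 132 131 134 134 135 135 131 132 133 132 136]
ini 447 [132 133 132 132 165 204 206 203 202 203 206 170 110 108 110 110 111 111 113 109 128 133 129 130 134 133 133 135 134 132 129 129 130 132 134 127 127 133 131 132 133 135 131 133 131]
```

Run:
```python
from h import *
d=cam('side'); d0=dict(d); d0['color']=cv2.imread('pics/side0.png')
def go(n,dd,f,us,th,z):
    g=dd['color'].astype(float).mean(2);P=[]
    for u in us:
        c=f(u); v0=int(round(c))-4; p=g[v0:v0+9,u]
        k=np.nonzero((p[:-1]-th)*(p[1:]-th)<0)[0]
        if len(k)==0: continue
        i=k[np.argmin(abs(k-4))]; P.append((u,v0+i+(th-p[i])/(p[i+1]-p[i])))
    W=ray(dd,np.array(P),z); p,a,r=line(W)
    print(n,len(P),'ang',round(a,4),'rms mm',round(r*1e3,2),'y at .6',round(p[1]+(.6-p[0])*np.tan(a),4),'y at .67',round(p[1]+(.67-p[0])*np.tan(a),4))
lin=lambda a,b:(lambda u:a[1]+(u-a[0])*(b[1]-a[1])/(b[0]-a[0]))
go('rail top ini',d0,lin((402,330),(447,311.5)),range(402,454),157,.02)
go('rail bot ini',d0,lin((402,339),(447,320)),range(402,454),120,.0)
go('stock top now',d,lin((425,331.7),(470,312.7)),[*range(425,475)],85,.02)
go('stock bot now',d,lin((425,340.7),(470,321)),[*range(420,475)],100,.0)
d1=dict(d0)
g=d0['color'].astype(int).mean(2).astype(int)
for u in (300,320,340,355): print(u,g[235:275,u])
```

```text
rail top ini 52 ang -0.0082 rms mm 0.22 y at .6 -0.3501 y at .67 -0.3507
rail bot ini 52 ang -0.0066 rms mm 0.27 y at .6 -0.35 y at .67 -0.3504
stock top now 49 ang -0.0105 rms mm 0.31 y at .6 -0.374 y at .67 -0.3748
stock bot now 55 ang -0.0083 rms mm 0.25 y at .6 -0.374 y at .67 -0.3745
300 [ 85  85  87  89  98 115 119 118 117 120 111 100  90  85  89 104 127 136
 124 115  87  92  88  71  67  70  68  66  68  67  69  65  67  67  62  84
 132 136 135 136]
320 [131 133 134 133 131 132 130 134 136 134 135 133 133 134 137  83  72  71
  98  99  96  84  73  73  72  73  73  72  69  88 128 135 136 130 131 135
 132 131 133 136]
340 [133 132 130 128 129 130 132 132 137 106  94  97  96  94  99  86  72  70
  74  75  75  75  72  98 135 133 134 129 130 130 131 131 131 132 132 130
 135 133 131 132]
355 [131 131 130 130 136  96  93  94  94  98  97  73  66  68  68  69  71  68
  65 123 132 130 130 136 131 129 131 134 134 132 131 132 133 133 131 130
 132 133 133 134]
```

Side-view fits: stock outer edge −0.0105/−0.0083 rad against rail −0.0082/−0.0066, 24 mm offset as expected. So it is seated and parallel. Next is the lever.

```bash
python3 st.py
```

```text
t 16.8333 p [ 0.5427 -0.1426  0.1471] F [-0.9446 -0.4123  0.3813] M [-0.0181  0.0385 -0.0209] open 0.005978392253425277
jaw deg 89.4031279349345 z [ 0.0001 -0.0001 -1.    ] q [-0.3935  0.4649  1.5195 -0.0001  1.157  -1.9538]
```

>>> carry_out([
  [0,0.005,-0.03,0,0,0,0],
  [0,0.01,-0.065,0,0,0,0],
  [0,0.015,-0.1,0,0,0,0],
  [0,0.019,-0.135,0,0,0,0],
  [0,0.019,-0.17,0,0,0,0],
  [0,0.019,-0.2,0,0,0,0],
  [0,0.019,-0.2205,-0.005,0,0,0],
  [0,0.019,-0.2205,-0.02,0,0,0],
  [0,0.019,-0.2205,-0.03,0,0,0],
  [0,0.019,-0.2205,-0.035,0,0,0],
  [0,0.019,-0.2205,-0.035,0,0,0],
  [0,0.019,-0.2205,-0.035,0,0,0],
])

```text
clock: 17.83
position: [0.5617, -0.3614, 0.1122]
tool_rot: [-0.013, -3.141, -0.001]
wrist_force: [0.0, 0.3, 0.6]
opening: 0.002
```

```bash
python3 fs.py;  python3 - <<'E'
from h import *
d=cam('side'); crop(d,360,480,250,340,6,'pics/s9.png')
E
```

```text
t 18.0333 F [-0.0832  0.2216  0.0509] sd [0.596  0.4197 0.5915] P [ 0.5621 -0.3616  0.113 ] M [ 0.0356  0.0039 -0.0042] jaw 89.52824416156939
```

View pics/s9.png

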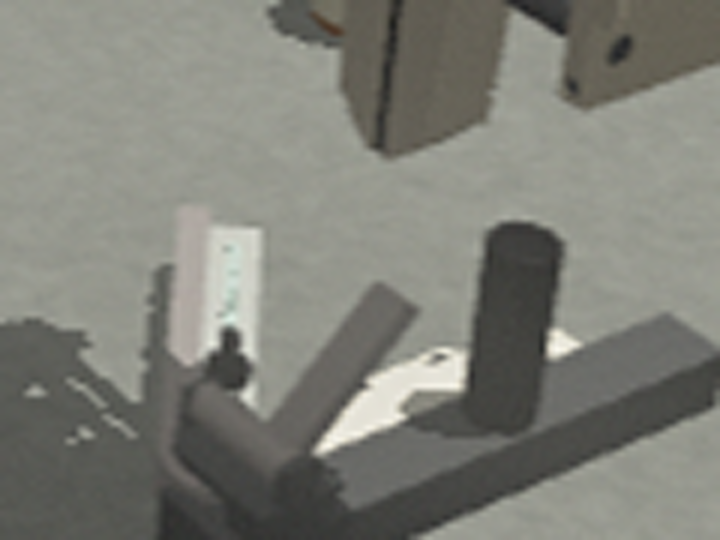

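>>> carry_out([
  [0,0,0,-0.01,0,0,0],
  [0,0.003,0,-0.016,0,0,0],
  [0,0.006,0,-0.02,0,0,0],
  [0,0.008,0,-0.024,0,0,0],
  [0,0.0105,0,-0.028,0,0,0],
  [0,0.013,0,-0.032,0,0,0],
  [0,0.013,0,-0.032,0,0,0],
])

```text
clock: 18.72
position: [0.5748, -0.3615, 0.079]
tool_rot: [-0.014, -3.141, -0.002]
wrist_force: [-0.6, 0.6, -0.5]
opening: 0.004
```

```bash
python3 fs.py
```

```text
t 18.9167 F [-0.4398  0.082  -0.4458] sd [0.3183 0.3763 0.2909] P [ 0.5747 -0.3618  0.0798] M [ 0.0203  0.0109 -0.0043] jaw 89.49299553306112
```

Run:
```python
from h import *
d=cam('side'); crop(d,360,480,250,340,6,'pics/s10.png')
```

```text
(no output)
```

View pics/s10.png

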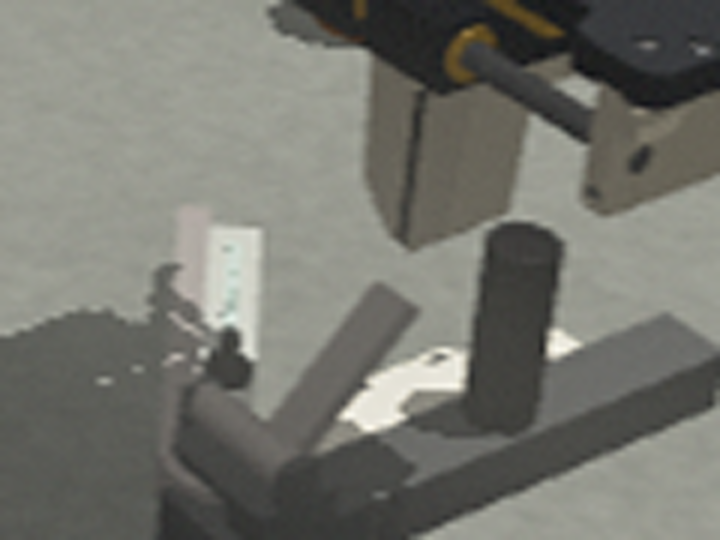

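Run:
```python
from h import *
d=cam('side'); f=lambda P:((proj(d,P)-[360,250])*6).round(0).tolist()
for n,P in dict(ftip=(.5747,-.3618,.0628),lev=(.566,-.3617,.078),lev0=(.583,-.3617,.038),leva=(.527,-.3617,.038),post=(.612,-.362,.08),postb=(.612,-.362,.02),hinge=(.527,-.3415,.038),stockfront=(.692,-.3745,.02)).items(): print(n,f(P))
```

```text
ftip [[413.0, 328.0]]
lev [[395.0, 292.0]]
lev0 [[425.0, 392.0]]
leva [[270.0, 456.0]]
post [[521.0, 237.0]]
postb [[494.0, 412.0]]
hinge [[222.0, 417.0]]
stockfront [[723.0, 349.0]]
```

Run:
```python
from h import *
d=cam('side'); c=-d['R'].T@d['t']; print('cam',c)
def at(px,ax,val):
    v=d['R'].T@np.linalg.inv(d['K'])@[px[0],px[1],1]; s=(val-c[ax])/v[ax]; return (c+s*v).round(4)
for y in (-.343,-.3618,-.381): print('s10 bottom corner on y=',y,at((428,291.7),1,y))
for x in (.565,.575,.584): print('x',at((428,291.7),0,x))
s=ctrl.sense(); print(s['position'],s['tool_rot'])
```

```text
cam [ 0.07558702 -0.82877381  0.53294922]
s10 bottom corner on y= -0.343 [ 0.5887 -0.343   0.0728]
s10 bottom corner on y= -0.3618 [ 0.5689 -0.3618  0.0906]
s10 bottom corner on y= -0.381 [ 0.5486 -0.381   0.1088]
x [ 0.565  -0.3655  0.094 ]
x [ 0.575  -0.356   0.0851]
x [ 0.584  -0.3475  0.077 ]
[ 0.57467062 -0.36205496  0.08058847] [ 1.42615773e-02  3.14110920e+00 -4.49396388e-04]
```

Run:
```python
from h import *
d=cam('side'); crop(d,400,470,220,310,6,'pics/s10b.png')
d=cam('top'); crop(d,340,460,150,260,6,'pics/t10.png')
```

```text
(no output)
```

View pics/s10b.png

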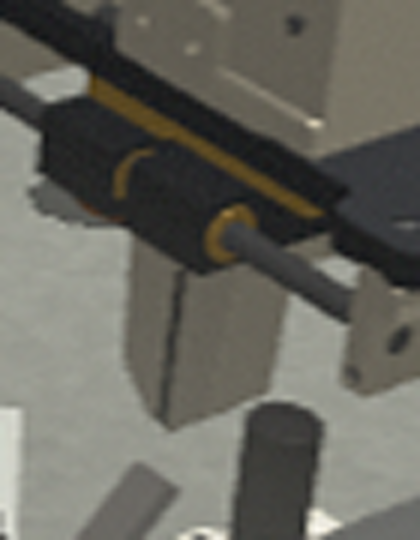

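View pics/t10.png

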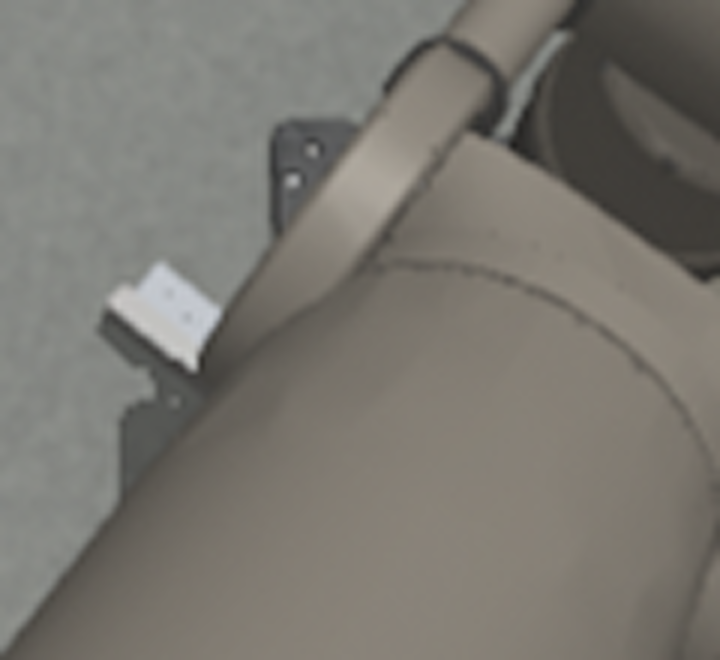

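Run:
```python
from h import *
d=cam('side'); c=-d['R'].T@d['t']
def at(px,ax,val):
    v=d['R'].T@np.linalg.inv(d['K'])@[px[0],px[1],1]; s=(val-c[ax])/v[ax]; return (c+s*v).round(4)
# g1 : TCP .573,-.0575,.058, front face x=.5635
for px in [(395,237),(435,220),(300,165),(325,158)]: print('g1',px,at((240+px[0]/4,180+px[1]/4),0,.5635), at((240+px[0]/4,180+px[1]/4),0,.5825))
for px in [(465,298),(405,255),(575,262)]: print('s7 tcp .612,-.3614,.057',px,at((370+px[0]/6,250+px[1]/6),0,.6025),at((370+px[0]/6,250+px[1]/6),0,.6215))
```

```text
g1 (395, 237) [ 0.5635 -0.1096  0.0731] [ 0.5825 -0.0816  0.0552]
g1 (435, 220) [ 0.5635 -0.1436  0.0979] [ 0.5825 -0.1169  0.0809]
g1 (300, 165) [ 0.5635 -0.0167  0.0748] [0.5825 0.0149 0.0569]
g1 (325, 158) [ 0.5635 -0.0422  0.0894] [ 0.5825 -0.0116  0.0721]
s7 tcp .612,-.3614,.057 (465, 298) [ 0.6025 -0.3749  0.0707] [ 0.6215 -0.3585  0.054 ]
s7 tcp .612,-.3614,.057 (405, 255) [ 0.6025 -0.3514  0.0712] [ 0.6215 -0.3342  0.0545]
s7 tcp .612,-.3614,.057 (575, 262) [ 0.6025 -0.4089  0.1025] [ 0.6215 -0.3938  0.0869]
```

The picture disagrees with the stated fingertip height: the closed fingertips show at about z = 0.09 m with the TCP at 0.081, and the lever is untouched. I'll back up, set x over the lever, and come straight down by force.

>>> carry_out([
  [0,0,0,0.01,0,0,0],
  [0,0,0,0.022,0,0,0],
  [0,-0.006,0,0.022,0,0,0],
  [0,-0.012,0,0.022,0,0,0],
  [0,-0.012,0,0.022,0,0,0],
  [0,-0.012,0,0.012,0,0,0],
  [0,-0.012,0,0.002,0,0,0],
  [0,-0.012,0,-0.002,0,0,0],
  [0,-0.012,0,-0.004,0,0,0],
  [0,-0.012,0,-0.004,0,0,0],
])

```text
clock: 20.1
position: [0.5622, -0.3615, 0.0747]
tool_rot: [-0.014, -3.14, -0.002]
wrist_force: [-0.7, 0.0, 0.0]
opening: 0.003
```

```bash
python3 fs.py
```

```text
t 20.3 F [-0.2232  0.0826  0.1668] sd [0.4647 0.2929 0.2535] P [ 0.5626 -0.3618  0.0758] M [0.0315 0.0027 0.0023] jaw 89.49044184651478
```

>>> carry_out([
  [0,0,0,-0.002,0,0,0],
  [0,0,0,-0.004,0,0,0],
  [0,0,0,-0.005,0,0,0],
  [0,0,0,-0.005,0,0,0],
])

```text
clock: 20.68
position: [0.5625, -0.3618, 0.0709]
tool_rot: [-0.014, -3.141, -0.001]
wrist_force: [0.6, -0.5, -0.9]
opening: 0.003
```

```bash
python3 fs.py
python3 - <<'E'
from h import *
d=cam('side'); crop(d,360,480,250,340,6,'pics/s11.png')
E
```

```text
t 20.8833 F [-0.0258  0.1125 -0.1179] sd [0.573  0.3882 0.4557] P [ 0.5626 -0.3619  0.0711] M [ 0.023   0.0171 -0.007 ] jaw 89.48337013840957
```

View pics/s11.png

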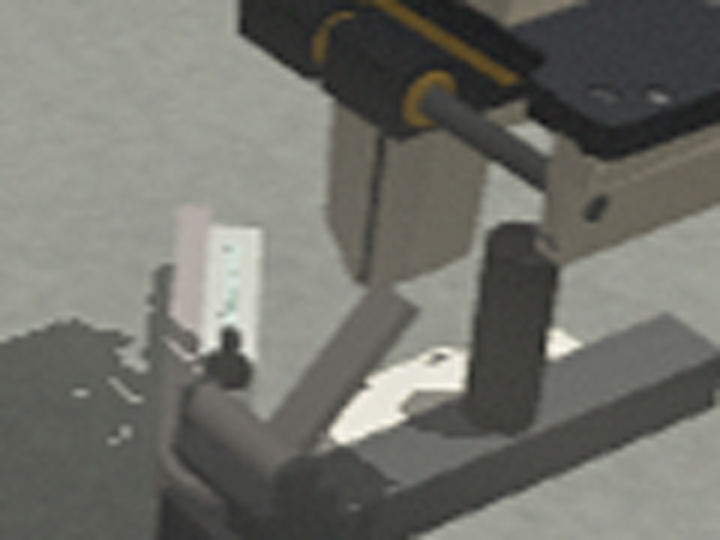

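Run:
```python
from h import *
d=cam('side'); c=-d['R'].T@d['t']
def at(px,ax,val):
    px=(360+px[0]/6,250+px[1]/6)
    v=d['R'].T@np.linalg.inv(d['K'])@[px[0],px[1],1]; s=(val-c[ax])/v[ax]; return (c+s*v).round(4)
print('seam bottom x=.553',at((365,285),0,.553),'y=-.3619',at((365,285),1,-.3619))
for x in (.525,.54,.553): print('block bottom seam',x,at((385,138),0,x))
for x in (.525,.54,.56,.60): print('plate corner left-bottom (550,265)',x,at((550,265),0,x))
for x in (.525,.54,.56,.60): print('plate right-bottom (720,200)',x,at((720,200),0,x))
```

```text
seam bottom x=.553 [ 0.553  -0.3632  0.0858] y=-.3619 [ 0.5544 -0.3619  0.0845]
block bottom seam 0.525 [ 0.525  -0.391   0.1556]
block bottom seam 0.54 [ 0.54   -0.3764  0.1431]
block bottom seam 0.553 [ 0.553  -0.3637  0.1321]
plate corner left-bottom (550,265) 0.525 [ 0.525  -0.4473  0.1513]
plate corner left-bottom (550,265) 0.54 [ 0.54   -0.4346  0.1386]
plate corner left-bottom (550,265) 0.56 [ 0.56   -0.4176  0.1216]
plate corner left-bottom (550,265) 0.6 [ 0.6    -0.3837  0.0876]
plate right-bottom (720,200) 0.525 [ 0.525  -0.4895  0.1927]
plate right-bottom (720,200) 0.54 [ 0.54   -0.4782  0.1813]
plate right-bottom (720,200) 0.56 [ 0.56   -0.4631  0.1662]
plate right-bottom (720,200) 0.6 [ 0.6    -0.4329  0.1359]
```

>>> carry_out([
  [0,0,0,-0.003,0,0,0],
  [0,0.003,0,-0.006,0,0,0],
  [0,0.005,0,-0.009,0,0,0],
  [0,0.007,0,-0.012,0,0,0],
  [0,0.009,0,-0.015,0,0,0],
  [0,0.011,0,-0.018,0,0,0],
  [0,0.0125,0,-0.021,0,0,0],
])

```text
clock: 21.62
position: [0.5762, -0.3622, 0.0505]
tool_rot: [0.014, 3.14, -0.001]
wrist_force: [2.3, -0.6, 3.0]
opening: 0.007
```

```bash
python3 fs.py
python3 - <<'E'
from h import *
d=cam('side'); crop(d,360,480,250,340,6,'pics/s12.png')
E
```

```text
t 21.8167 F [ 1.4455 -0.6881  2.6247] sd [0.796  0.2257 0.7304] P [ 0.5754 -0.3618  0.0498] M [-0.0033 -0.313  -0.0136] jaw 89.49743722379017
```

View pics/s12.png

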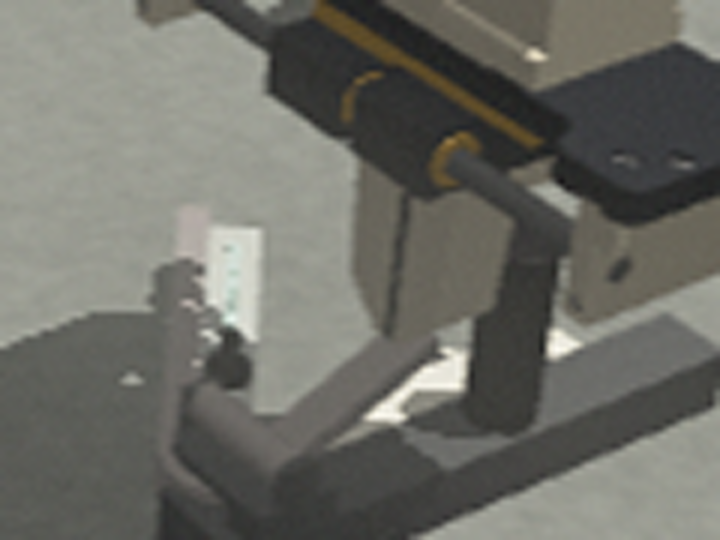

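>>> carry_out([
  [0,0.002,0,-0.003,0,0,0],
  [0,0.004,0,-0.007,0,0,0],
  [0,0.0055,0,-0.011,0,0,0],
  [0,0.0065,0,-0.015,0,0,0],
  [0,0.007,0,-0.019,0,0,0],
  [0,0.0073,0,-0.022,0,0,0],
  [0,0.0073,0,-0.022,0,0,0],
])

```text
clock: 22.5
position: [0.5822, -0.3617, 0.0271]
tool_rot: [-0.014, -3.141, -0.001]
wrist_force: [0.1, 0.0, 0.3]
opening: 0.006
```

```bash
python3 fs.py
python3 - <<'E'
from h import *
d=cam('side'); crop(d,360,480,250,340,6,'pics/s13.png')
E
```

```text
t 22.7 F [ 0.0009  0.175  -0.0247] sd [0.4385 0.4174 0.5768] P [ 0.5824 -0.3617  0.0278] M [0.0152 0.0263 0.0107] jaw 89.4837581762604
```

View pics/s13.png

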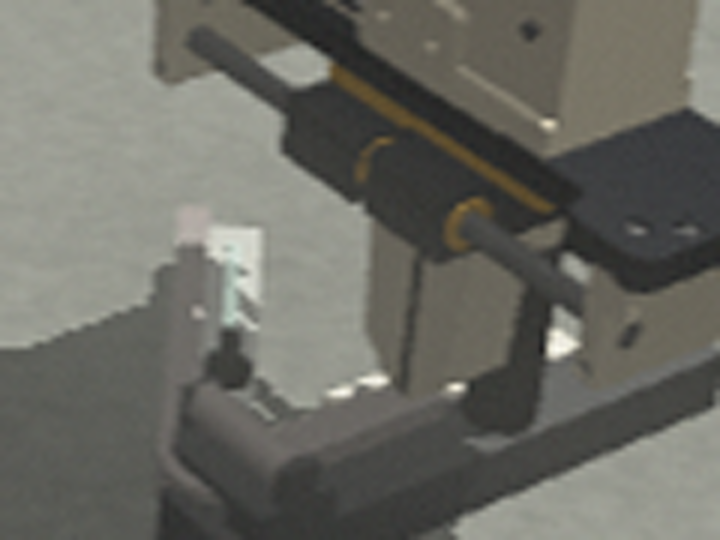

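>>> carry_out([
  [0,0,0,-0.001,0,0,0],
  [0,0,0,-0.002,0,0,0],
  [0,0,0,-0.002,0,0,0],
])

```text
clock: 23.05
position: [0.5826, -0.362, 0.0267]
tool_rot: [0.014, 3.141, -0.0]
wrist_force: [0.1, 0.6, 2.3]
opening: 0.004
```

```bash
python3 fs.py
```

```text
t 23.25 F [-0.2985  0.156   3.1522] sd [0.3116 0.5391 0.7503] P [ 0.5826 -0.362   0.0266] M [ 0.103   0.0946 -0.0041] jaw 89.48513793300347
```

>>> carry_out([
  [0,0,0,-0.001,0,0,0],
  [0,0,0,-0.002,0,0,0],
  [0,0,0,-0.002,0,0,0],
])

```text
clock: 23.55
position: [0.5827, -0.3621, 0.0261]
tool_rot: [0.014, 3.141, -0.001]
wrist_force: [-2.6, 2.3, 11.5]
opening: 0.002
```

```bash
python3 fs.py
```

```text
t 23.75 F [-2.9875  2.5674 11.4916] sd [0.4567 0.4489 0.1904] P [ 0.5827 -0.3621  0.0261] M [0.4328 0.623  0.001 ] jaw 89.48889061297723
```

>>> carry_out([
  [0,0,0,0.005,0,0,0],
  [0,0,0,0.03,0,0,0],
  [0.6,0,0,0.065,0,0,0],
  [0.6,0.01,0,0.085,0,0,0],
  [0.6,0.03,0,0.085,0,0,0],
  [0.6,0.03,0,0.085,0,0,0],
  [0.6,0.03,0,0.085,0,0,0],
  [0.6,0.03,0,0.085,0,0,0],
  [0.6,0.03,0,0.085,0,0,0],
  [0.6,0.03,0,0.085,0,0,0],
])

```text
clock: 24.63
position: [0.6116, -0.3618, 0.1084]
tool_rot: [-0.015, -3.14, -0.002]
wrist_force: [-0.7, -0.4, -0.1]
opening: 0.533
```

```bash
python3 st.py
python3 - <<'E'
from h import *
d=cam('side'); crop(d,360,480,250,340,6,'pics/s14.png')
def go(n,dd,f,us,th,z):
    g=dd['color'].astype(float).mean(2);P=[]
    for u in us:
        c=f(u); v0=int(round(c))-4; p=g[v0:v0+9,u]
        k=np.nonzero((p[:-1]-th)*(p[1:]-th)<0)[0]
        if len(k)==0: continue
        i=k[np.argmin(abs(k-4))]; P.append((u,v0+i+(th-p[i])/(p[i+1]-p[i])))
    W=ray(dd,np.array(P),z); p,a,r=line(W)
    print(n,len(P),'ang',round(a,4),'rms mm',round(r*1e3,2),'y at .6',round(p[1]+(.6-p[0])*np.tan(a),4),'y at .67',round(p[1]+(.67-p[0])*np.tan(a),4))
lin=lambda a,b:(lambda u:a[1]+(u-a[0])*(b[1]-a[1])/(b[0]-a[0]))
go('stock top now',d,lin((425,331.7),(470,312.7)),[*range(425,475)],85,.02)
go('stock bot now',d,lin((425,340.7),(470,321)),[*range(420,475)],100,.0)
E
```

```text
t 24.6333 p [ 0.6116 -0.3618  0.1084] F [-0.658  -0.3543 -0.1298] M [ 0.0691  0.0104 -0.0111] open 0.5332231302801566
jaw deg 89.4586213745644 z [-0.0015  0.0011 -1.    ] q [-0.642   0.7715  1.0644 -0.      1.3076 -2.2033]
stock top now 31 ang -0.0084 rms mm 0.34 y at .6 -0.3745 y at .67 -0.3751
stock bot now 33 ang -0.0067 rms mm 0.47 y at .6 -0.3739 y at .67 -0.3743
```

View pics/s14.png

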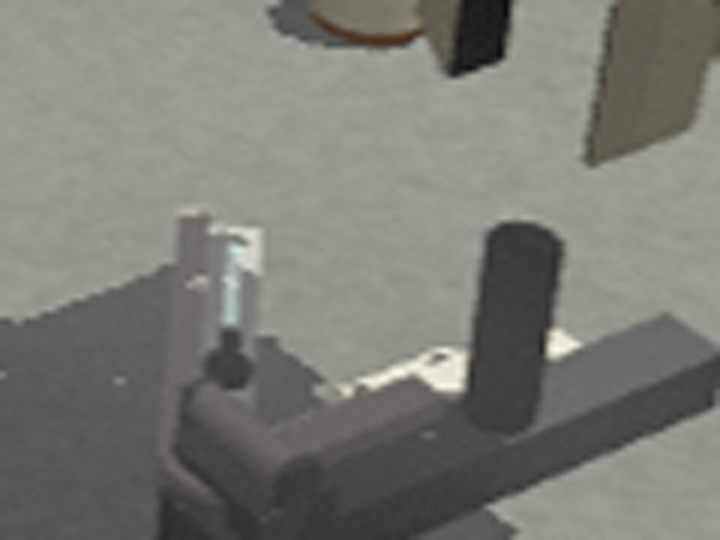

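The lever is flat along the stock (crop (425,385)), with the post, blade and stock unmoved. Now I'll regrip, lower on the post.

>>> carry_out([
  [0.6,0,0,-0.03,0,0,0],
  [0.6,0,0,-0.055,0,0,0],
  [0.6,0,0,-0.072,0,0,0],
  [0.6,0,0,-0.078,0,0,0],
  [0.35,0,0,-0.078,0,0,0],
  [0,0,0,-0.078,0,0,0],
  [0,0,0,-0.078,0,0,0],
  [0,0,0,-0.078,0,0,0],
  [0,0,0,-0.078,0,0,0],
  [0,0,0,-0.078,0,0,0],
  [0,0,0,-0.078,0,0,0],
  [0,0,0,-0.078,0,0,0],
], newtons=40)

```text
clock: 25.68
position: [0.6129, -0.3617, 0.0324]
tool_rot: [0.014, 3.14, -0.0]
wrist_force: [-0.2, 3.2, 6.0]
opening: 0.23
```

```bash
python3 fs.py; python3 st.py
python3 - <<'E'
from h import *
d=cam('side'); crop(d,360,480,250,340,6,'pics/s15.png')
E
```

```text
t 25.8833 F [-0.7531  2.8879  5.8644] sd [0.3792 0.5731 0.2991] P [ 0.6129 -0.3617  0.0324] M [ 0.559   0.1278 -0.0302] jaw 89.49741369629207
t 25.9333 p [ 0.6129 -0.3616  0.0324] F [-0.5487  3.2557  6.1998] M [0.5791 0.1338 0.0078] open 0.22840885974692163
jaw deg 89.49636894475873 z [ 0.0011 -0.0001 -1.    ] q [-0.641   0.8426  1.1395  0.0006  1.1587 -2.2032]
```

View pics/s15.png

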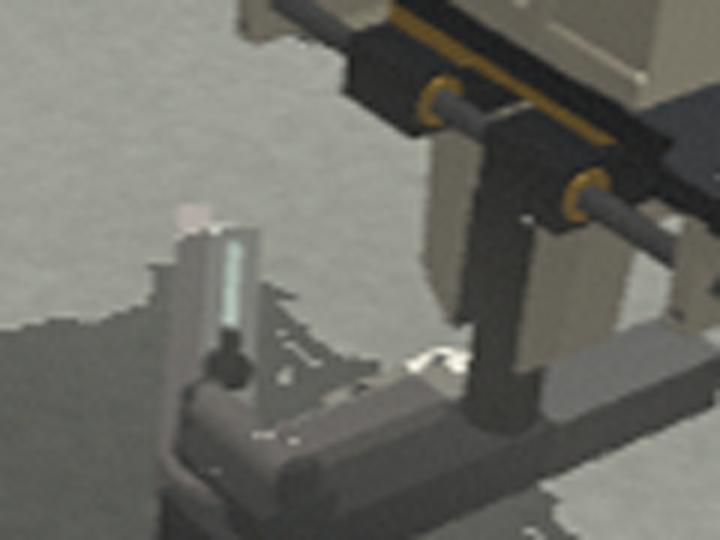

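>>> carry_out([
  [0,0,0,0.0008,0,0,0],
  [0,-0.001,-0.0005,0.0015,0,0,0],
  [0,-0.003,-0.001,0.002,0,0,0],
  [0,-0.008,-0.002,0.002,0,0,0],
  [0,-0.015,-0.003,0.002,0,0,0],
  [0,-0.025,-0.004,0.002,0,0,0],
  [0,-0.035,-0.005,0.002,0,0,0],
  [0,-0.04,-0.005,0.002,0,0,0],
  [0,-0.04,-0.005,0.002,0,0,0],
])

```text
clock: 26.73
position: [0.5705, -0.3671, 0.0328]
tool_rot: [-0.016, -3.14, -0.002]
wrist_force: [-0.4, 0.2, -4.7]
opening: 0.229
```

```bash
python3 fs.py
python3 - <<'E'
from h import *
d=cam('side'); crop(d,350,480,250,350,6,'pics/s16.png')
E
```

```text
t 26.9333 F [ 0.1862 -0.3303 -4.8559] sd [0.3902 0.5054 0.2955] P [ 0.5719 -0.367   0.033 ] M [-0.0145 -0.1389 -0.001 ] jaw 89.45157686266177
```

View pics/s16.png

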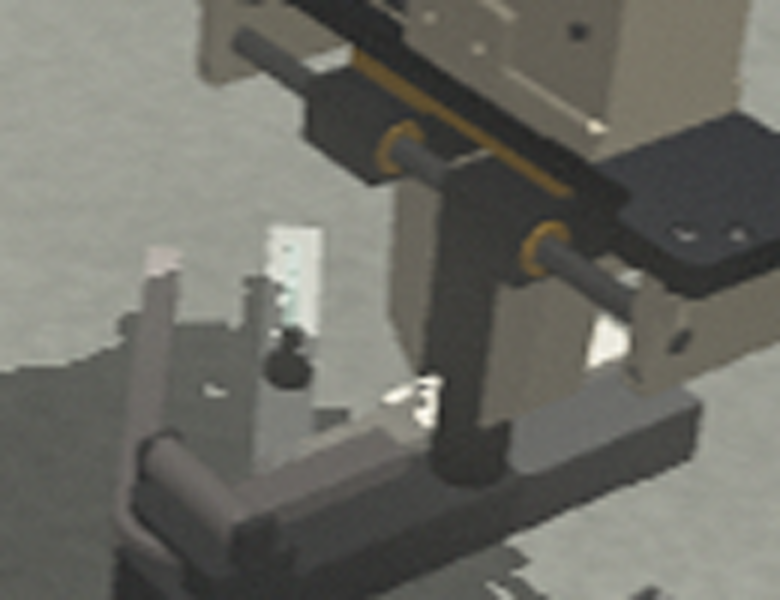

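>>> carry_out([
  [0,0,-0.001,0.015,0,0,0],
  [0,0,0,0.035,0,0,0],
  [0,0,0.015,0.045,0,0,0],
  [0,0,0.045,0.045,0,0,0],
  [0,0,0.08,0.045,0,0,0],
  [0,0,0.115,0.045,0,0,0],
  [0,0,0.15,0.045,0,0,0],
  [0,0,0.185,0.045,0,0,0],
  [0,0,0.22,0.045,0,0,0],
  [0,0,0.255,0.045,0,0,0],
  [0,0,0.29,0.045,0,0,0],
  [0,0,0.325,0.045,0,0,0],
])

```text
clock: 28.03
position: [0.572, -0.0393, 0.0785]
tool_rot: [0.013, 3.141, 0.0]
wrist_force: [-0.1, 0.1, -4.3]
opening: 0.23
```

>>> carry_out([
  [0,0,0.035,0,0,0,0],
  [0,0,0.07,0,0,0,0],
  [0,0,0.105,0,0,0,0],
  [0,-0.012,0.135,0,0,0,0],
  [0,-0.03,0.16,0,0,0,0],
  [0,-0.047,0.18,0,0,0,0],
  [0,-0.057,0.192,0,0,0,0],
  [0,-0.059,0.197,0,0,0,0],
  [0,-0.059,0.197,0,0,0,0],
  [0,-0.059,0.197,0,0,0,0],
])

```text
clock: 28.87
position: [0.5143, 0.1549, 0.0786]
tool_rot: [0.013, 3.14, -0.0]
wrist_force: [0.7, -0.2, -5.0]
opening: 0.228
```

```bash
python3 fs.py
python3 - <<'E'
from h import *
d=cam('side'); crop(d,200,340,170,270,5,'pics/s17.png')
d=cam('top'); crop(d,100,260,160,280,5,'pics/t17.png')
E
```

```text
t 29.0667 F [ 0.1618  0.2008 -4.9742] sd [0.6085 0.4252 0.4949] P [0.5144 0.1543 0.0784] M [-0.0169 -0.124   0.0134] jaw 89.43682778714599
```

View pics/s17.png

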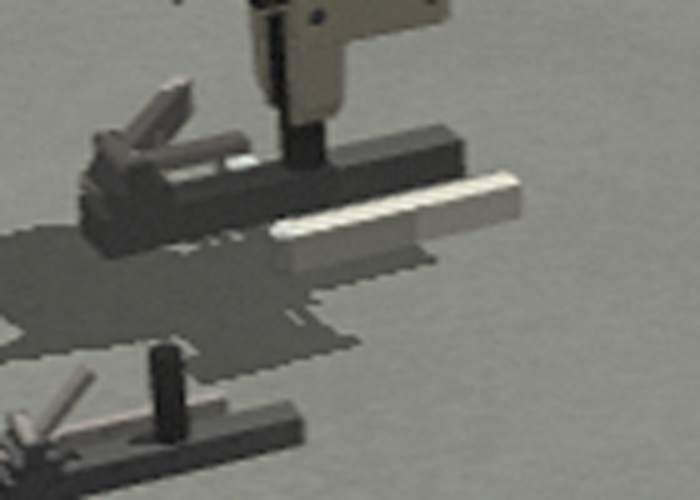

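View pics/t17.png

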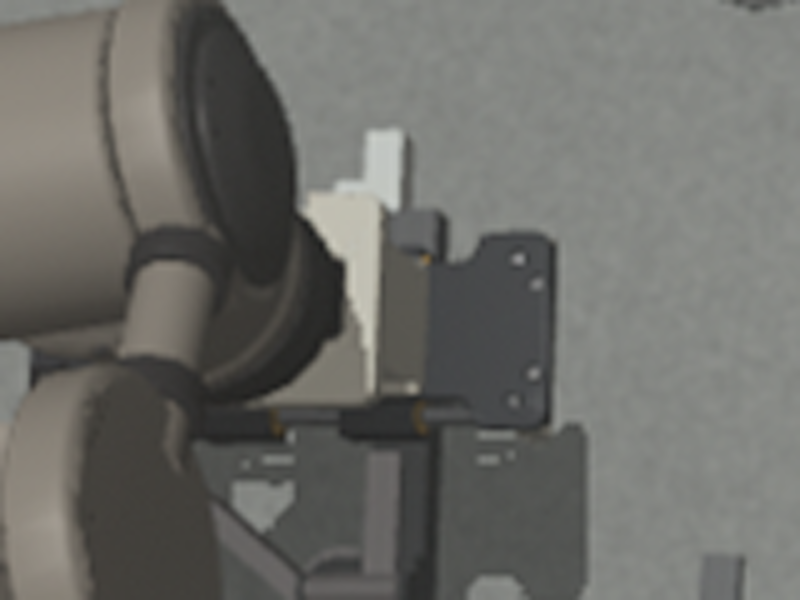

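>>> carry_out([
  [0,0,0,-0.015,0,0,0],
  [0,0,0,-0.03,0,0,0],
  [0,0,0,-0.04,0,0,0],
  [0,0,0.001,-0.044,0,0,0],
  [0,0,0.002,-0.045,0,0,0],
  [0,0,0.003,-0.0455,0,0,0],
  [0,0,0.003,-0.0455,0,0,0],
  [0,0,0.003,-0.0455,0,0,0],
])

```text
clock: 29.88
position: [0.5139, 0.1583, 0.0333]
tool_rot: [0.014, 3.14, 0.0]
wrist_force: [0.7, -1.0, -5.0]
opening: 0.233
```

```bash
python3 fs.py
python3 - <<'E'
from h import *
d=cam('side'); crop(d,200,340,170,270,5,'pics/s18.png')
E
```

```text
t 30.0833 F [ 0.447   0.2108 -4.8474] sd [0.4165 0.7829 0.2985] P [0.5138 0.1582 0.0332] M [-0.0309 -0.1075  0.0214] jaw 89.49154508626472
```

View pics/s18.png

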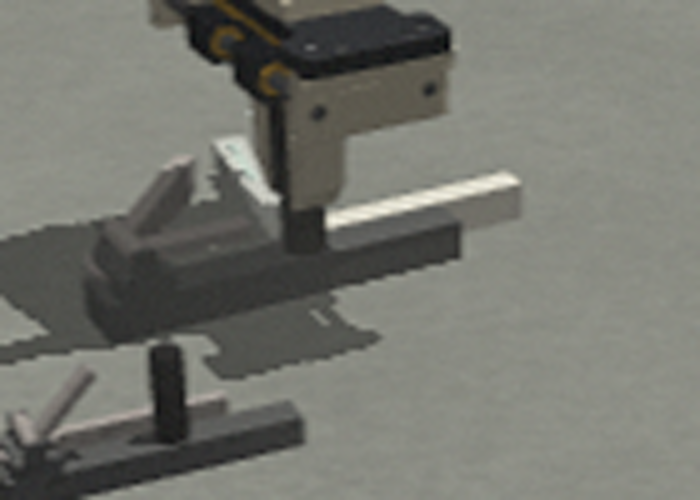

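>>> carry_out([
  [0,0,0.0007,0,0,0,0],
  [0,0,0.0014,0,0,0,0],
  [0,0,0.0014,0,0,0,0],
  [0,0,0.0014,0,0,0,0],
])

```text
clock: 30.52
position: [0.5134, 0.1596, 0.0327]
tool_rot: [0.014, 3.142, 0.0]
wrist_force: [-0.9, 0.0, -4.9]
opening: 0.228
```

```bash
python3 fs.py
```

```text
t 30.7167 F [ 0.1416 -0.2107 -5.1969] sd [0.8117 0.2085 0.2454] P [0.5134 0.1595 0.0327] M [-0.0183 -0.0913 -0.0083] jaw 89.48798076481415
```

>>> carry_out([
  [0,0,0.0004,0,0,0,0],
  [0,0,0.0007,0,0,0,0],
  [0,0,0.0007,0,0,0,0],
])

```text
clock: 31.02
position: [0.5134, 0.1603, 0.0327]
tool_rot: [0.014, 3.142, 0.0]
wrist_force: [-0.3, -0.8, -5.5]
opening: 0.232
```

```bash
python3 fs.py
```

```text
t 31.2167 F [ 0.5258 -0.0086 -4.9186] sd [0.5359 0.5632 0.3895] P [0.5134 0.1602 0.0327] M [-0.0093 -0.0991 -0.0058] jaw 89.48608819925838
```

>>> carry_out([
  [0,0,0.0003,0,0,0,0],
  [0,0,0.0006,0,0,0,0],
  [0,0,0.0006,0,0,0,0],
])

```text
clock: 31.52
position: [0.5135, 0.1608, 0.0328]
tool_rot: [0.014, 3.141, 0.0]
wrist_force: [0.8, 0.3, -5.4]
opening: 0.229
```

```bash
python3 fs.py
```

```text
t 31.7167 F [-0.0547 -0.1316 -5.0956] sd [0.4527 0.3569 0.6537] P [0.5134 0.1608 0.0327] M [-0.0132 -0.0875  0.0093] jaw 89.48754590472016
```

>>> carry_out([
  [0,0,0.0003,0,0,0,0],
  [0,0,0.0006,0,0,0,0],
  [0,0,0.0006,0,0,0,0],
])

```text
clock: 32.02
position: [0.5134, 0.1613, 0.0328]
tool_rot: [0.014, 3.142, -0.0]
wrist_force: [-0.4, -0.8, -4.8]
opening: 0.235
```

```bash
python3 fs.py
```

```text
t 32.2167 F [ 0.0139 -1.1612 -4.8667] sd [0.1926 0.4801 0.2498] P [0.5134 0.1613 0.0328] M [-0.2133 -0.0792 -0.0044] jaw 89.48696994911947
```

>>> carry_out([
  [0,0,0.0003,0,0,0,0],
  [0,0,0.0006,0,0,0,0],
  [0,0,0.0006,0,0,0,0],
])

```text
clock: 32.52
position: [0.5134, 0.1615, 0.0328]
tool_rot: [-0.014, -3.141, 0.001]
wrist_force: [0.2, -5.2, -3.4]
opening: 0.231
```

```bash
python3 fs.py
```

```text
t 32.7167 F [-0.0258 -5.3613 -3.1586] sd [0.3272 0.4503 0.4601] P [0.5134 0.1615 0.0328] M [-1.086  -0.0371 -0.0285] jaw 89.49033907147555
```

>>> carry_out([
  [0,0,-0.0007,0,0,0,0],
  [0,0.003,-0.0007,0,0,0,0],
  [0,0.007,-0.0007,0,0,0,0],
  [0,0.011,-0.0008,0,0,0,0],
  [0,0.015,-0.0008,0,0,0,0],
  [0,0.019,-0.0008,0,0,0,0],
  [0,0.022,-0.0009,0,0,0,0],
  [0,0.022,-0.0009,0,0,0,0],
])

```text
clock: 33.43
position: [0.5364, 0.1612, 0.0327]
tool_rot: [0.014, 3.14, 0.001]
wrist_force: [0.3, -1.5, -5.7]
opening: 0.233
```

```bash
python3 fs.py
```

```text
t 33.6333 F [ 1.0521 -2.0542 -5.4228] sd [0.7432 0.5109 0.5841] P [0.5362 0.1612 0.0328] M [-0.4159 -0.2341 -0.0256] jaw 89.47733228310344
```

>>> carry_out([
  [0,0.003,0,0,0,0,0],
  [0,0.007,0,0,0,0,0],
  [0,0.011,-0.0001,0,0,0,0],
  [0,0.015,-0.0001,0,0,0,0],
  [0,0.019,-0.0001,0,0,0,0],
  [0,0.022,-0.0002,0,0,0,0],
  [0,0.022,-0.0002,0,0,0,0],
])

```text
clock: 34.27
position: [0.5585, 0.1609, 0.0328]
tool_rot: [0.014, 3.14, 0.001]
wrist_force: [0.5, -1.5, -5.5]
opening: 0.23
```

```bash
python3 fs.py
python3 - <<'E'
from h import *
d=cam('side'); crop(d,200,340,170,270,5,'pics/s19.png')
E
```

```text
t 34.4667 F [ 0.6926 -1.5259 -4.8322] sd [0.4606 0.3584 0.5463] P [0.5582 0.1609 0.0329] M [-0.2876 -0.2606 -0.0368] jaw 89.47586879334513
```

View pics/s19.png

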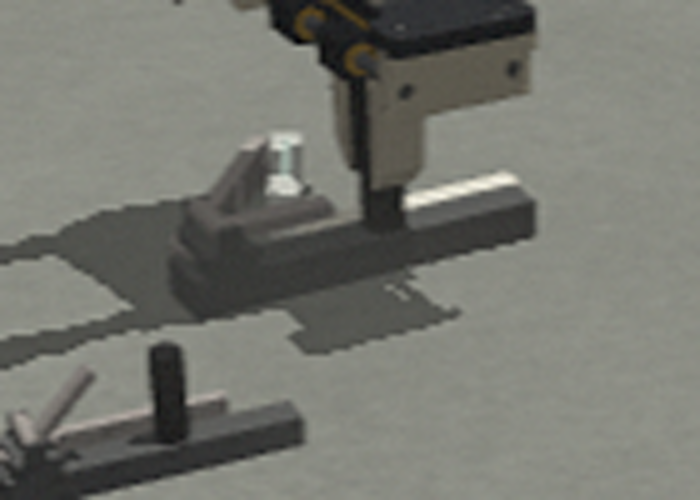

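>>> carry_out([
  [0,0.003,0,0,0,0,0],
  [0,0.007,-0.0001,0,0,0,0],
  [0,0.011,-0.0001,0,0,0,0],
  [0,0.015,-0.0001,0,0,0,0],
  [0,0.019,-0.0002,0,0,0,0],
  [0,0.023,-0.0002,0,0,0,0],
  [0,0.027,-0.0002,0,0,0,0],
  [0,0.03,-0.0002,0,0,0,0],
  [0,0.03,-0.0002,0,0,0,0],
])

```text
clock: 35.32
position: [0.5884, 0.1607, 0.0328]
tool_rot: [0.014, 3.14, 0.0]
wrist_force: [0.8, -1.1, -5.1]
opening: 0.231
```

```bash
python3 fs.py
```

```text
t 35.5167 F [ 0.3452 -0.7823 -4.9554] sd [0.4486 0.3044 0.3204] P [0.588  0.1607 0.0328] M [-0.2361 -0.2248 -0.031 ] jaw 89.4785444383268
```

>>> carry_out([
  [0,0.0015,0,0,0,0,0],
  [0,0.003,0,0,0,0,0],
  [0,0.0045,0,0,0,0,0],
  [0,0.006,0,0,0,0,0],
  [0,0.006,0,0,0,0,0],
])

```text
clock: 35.98
position: [0.5937, 0.1606, 0.0327]
tool_rot: [0.014, 3.142, 0.0]
wrist_force: [-1.1, -1.5, -4.8]
opening: 0.235
```

```bash
python3 fs.py
```

```text
t 36.1833 F [-0.5612 -1.2796 -5.5928] sd [0.3309 0.2578 0.6311] P [0.5936 0.1606 0.0327] M [-0.3062 -0.0734  0.0103] jaw 89.4839523357026
```

>>> carry_out([
  [0,0.0007,0,0,0,0,0],
  [0,0.0014,0,0,0,0,0],
  [0,0.002,0,0,0,0,0],
  [0,0.002,0,0,0,0,0],
])

```text
clock: 36.57
position: [0.5954, 0.1606, 0.0327]
tool_rot: [-0.014, -3.141, 0.0]
wrist_force: [-0.5, -0.8, -4.5]
opening: 0.233
```

```bash
python3 fs.py
```

```text
t 36.7667 F [-0.1205 -1.4977 -4.9768] sd [0.5384 0.4755 0.4987] P [0.5954 0.1606 0.0327] M [-0.3906  0.1132  0.0128] jaw 89.48526613110498
```

>>> carry_out([
  [0,0.0005,0,0,0,0,0],
  [0,0.001,0,0,0,0,0],
  [0,0.001,0,0,0,0,0],
])

```text
clock: 37.07
position: [0.5964, 0.1606, 0.0327]
tool_rot: [-0.014, -3.141, -0.0]
wrist_force: [-1.0, -1.9, -4.9]
opening: 0.227
```

```bash
python3 fs.py
```

```text
t 37.2667 F [-1.0685 -1.8184 -5.3987] sd [0.6548 0.2529 0.3649] P [0.5964 0.1607 0.0327] M [-0.4122  0.1204  0.0095] jaw 89.48424448532872
```

>>> carry_out([
  [0,0.0005,0,0,0,0,0],
  [0,0.001,0,0,0,0,0],
  [0,0.001,0,0,0,0,0],
])

```text
clock: 37.57
position: [0.5975, 0.1606, 0.0327]
tool_rot: [-0.014, -3.142, -0.0]
wrist_force: [-0.6, -1.8, -5.7]
opening: 0.235
```

```bash
python3 fs.py
```

```text
t 37.7667 F [-0.7715 -2.2319 -5.0436] sd [0.1136 0.3813 0.5643] P [0.5975 0.1607 0.0327] M [-0.4732  0.1644 -0.0048] jaw 89.48294517400974
```

>>> carry_out([
  [0,0.0004,0,0,0,0,0],
  [0,0.0007,0,0,0,0,0],
  [0,0.0007,0,0,0,0,0],
])

```text
clock: 38.07
position: [0.5981, 0.1607, 0.0327]
tool_rot: [-0.014, -3.141, -0.0]
wrist_force: [-1.8, -2.1, -4.3]
opening: 0.232
```

```bash
python3 fs.py
```

```text
t 38.2667 F [-1.5041 -1.924  -5.0491] sd [0.2959 0.4591 0.4223] P [0.5981 0.1607 0.0327] M [-0.5156  0.245  -0.0107] jaw 89.48425777694361
```

>>> carry_out([
  [0,0.0004,0,0,0,0,0],
  [0,0.0007,0,0,0,0,0],
  [0,0.0007,0,0,0,0,0],
])

```text
clock: 38.57
position: [0.5983, 0.1607, 0.0326]
tool_rot: [-0.014, -3.14, 0.0]
wrist_force: [-4.4, -3.0, -3.9]
opening: 0.231
```

```bash
python3 fs.py
```

```text
t 38.7667 F [-4.3132 -2.2325 -4.1167] sd [0.3836 0.5128 0.19  ] P [0.5982 0.1607 0.0326] M [-0.5539  0.7292  0.0069] jaw 89.48596632857452
```

>>> carry_out([
  [0,0.0003,0,0,0,0,0],
  [0,0.0005,0,-0.0003,0,0,0],
  [0,0.0005,0,-0.0006,0,0,0],
  [0,0.0005,0,-0.0006,0,0,0],
])

```text
clock: 39.15
position: [0.5982, 0.1607, 0.0326]
tool_rot: [-0.014, -3.139, 0.0]
wrist_force: [-8.1, -3.2, 2.1]
opening: 0.227
```

```bash
python3 fs.py
python3 - <<'E'
from h import *
d=cam('side'); crop(d,220,340,180,270,6,'pics/s20.png')
E
```

```text
t 39.35 F [-7.616  -2.9298  1.5366] sd [0.3084 0.4126 0.3579] P [0.5982 0.1607 0.0325] M [-0.6446  1.2267 -0.0055] jaw 89.49455044395033
```

View pics/s20.png

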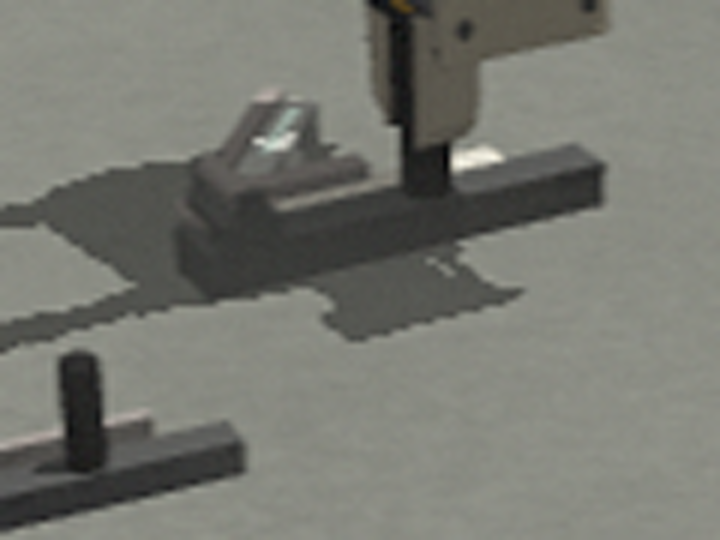

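The bevel is home: Fx is −7.6 N and x has stopped advancing. I'll relieve a little, release and withdraw.

>>> carry_out([
  [0,-0.0003,0,0,0,0,0],
  [0,-0.0006,0,0,0,0,0],
  [0,-0.0006,0,0,0,0,0],
  [0.4,-0.0006,0,0,0,0,0],
  [0.6,-0.0006,0,0,0,0,0],
  [0.6,-0.0006,0,0,0,0,0],
  [0.6,-0.0006,0,0,0,0,0],
  [0.6,-0.0006,0,0,0,0,0],
  [0.6,-0.0006,0,0,0,0,0],
])

```text
clock: 40.2
position: [0.5991, 0.1609, 0.0324]
tool_rot: [0.014, 3.141, 0.001]
wrist_force: [-0.0, 0.2, 0.2]
opening: 0.587
```

>>> carry_out([
  [0.6,0,0,0.01,0,0,0],
  [0.6,0,0,0.035,0,0,0],
  [0.6,0,0,0.07,0,0,0],
  [0.6,0,0,0.1,0,0,0],
  [0.6,0,-0.03,0.12,0,0,0],
  [0.6,0,-0.065,0.12,0,0,0],
  [0.6,0,-0.1,0.12,0,0,0],
  [0.6,0,-0.135,0.12,0,0,0],
  [0.6,0,-0.17,0.12,0,0,0],
  [0.6,0,-0.205,0.12,0,0,0],
  [0.6,0,-0.24,0.12,0,0,0],
  [0.6,0,-0.27,0.12,0,0,0],
])

```text
clock: 41.2
position: [0.5986, -0.1117, 0.1531]
tool_rot: [0.015, 3.14, -0.001]
wrist_force: [0.1, 0.5, -0.4]
opening: 0.598
```

```bash
python3 fs.py
python3 - <<'E'
from h import *
d=cam('side'); crop(d,220,340,180,270,6,'pics/s21.png')
d=cam('top'); cv2.imwrite('pics/full21.png',d['color']); crop(d,110,230,160,270,6,'pics/t21.png')
E
```

```text
t 41.4 F [-0.0116 -0.4295 -0.0838] sd [0.4539 1.6191 0.5319] P [ 0.5987 -0.1128  0.1529] M [-0.028   0.0087  0.008 ] jaw 89.30669730383161
```

View pics/s21.png

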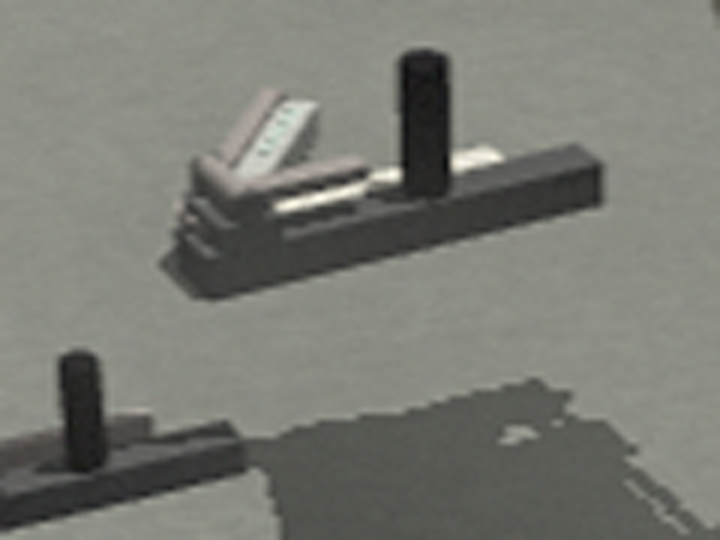

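View pics/t21.png

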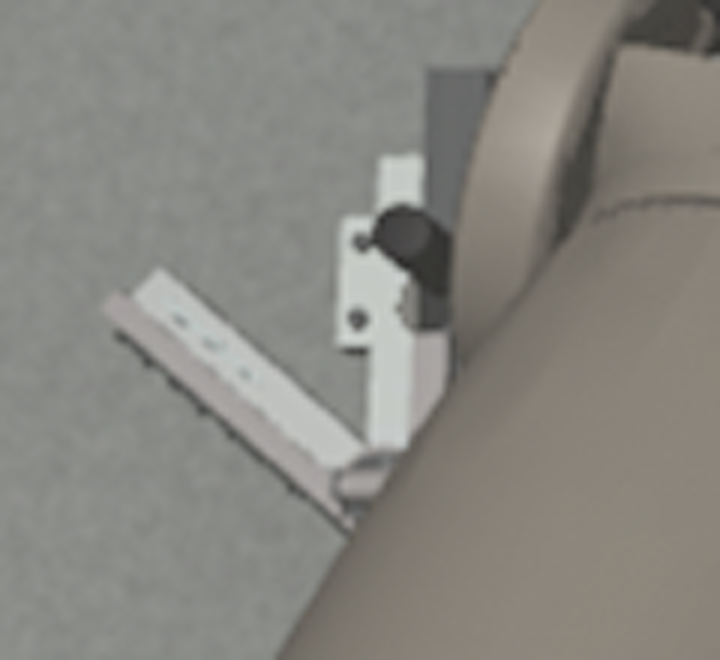

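View pics/full21.png

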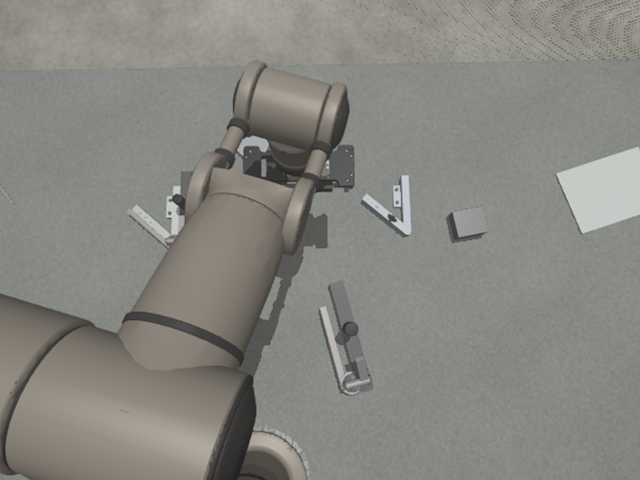

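Run:
```python
from h import *
d=cam('top'); g=d['color'].astype(float).mean(2)
def go(n,a,b,z=.02):
    # sample across the segment a->b (top inner edge), +-4 px normal
    a=np.array(a,float);b=np.array(b,float);t=(b-a)/np.linalg.norm(b-a);nn=np.array([t[1],-t[0]]);P=[]
    for s in np.linspace(0,1,30):
        q=a+s*(b-a); k=np.arange(-4,4.01,.25); pts=(q+k[:,None]*nn).astype(np.float32)
        p=cv2.remap(g.astype(np.float32),pts[:,0].reshape(1,-1),pts[:,1].reshape(1,-1),cv2.INTER_LINEAR)[0]
        dp=np.gradient(p); i=np.argmax(abs(dp)); 
        if 1<i<len(k)-2: P.append(q+k[i]*nn)
    W=ray(d,np.array(P),z); p,an,r=line(W); print(n,len(P),'ang',round(an,4),'rms mm',round(r*1e3,2))
    return an
go('free arm inner',(138,206),(168,232.5))
go('free arm/blade',(132,208.5),(163,237))
go('set arm inner',(369,195),(386,208))
go('set arm outer',(364,200),(400,230))
# free stock front edge
e=edge(d,range(182,190),165,177,135,False,1); print('stock front',e[:,1].round(1),ray(d,e,.02)[:,0].round(4))
s=cam('side'); g=s['color'].astype(int).mean(2).astype(int)
```

```text
free arm inner 30 ang 0.8427 rms mm 0.29
free arm/blade 30 ang 0.8427 rms mm 2.07
set arm inner 30 ang 0.8493 rms mm 0.35
set arm outer 30 ang 0.8491 rms mm 2.11
stock front [166.6 169.9 169.8 170.1 170.1] [0.6875 0.6794 0.6798 0.6789 0.6789]
```

```bash
python3 fs.py; python3 -c "
from station import ctrl
print(ctrl.hand_in())"
```

```text
t 41.85 F [ 0.1773 -0.1981 -0.0477] sd [0.4385 0.3824 0.4761] P [ 0.5988 -0.1083  0.1523] M [ 0.0207  0.0113 -0.0143] jaw 89.56881252469724
the job is handed in; nothing more can be done
None
```

The job is handed in at about 42 s of the 72 s limit; no verdict came back. I seated the middle-sized bevel on the clamped guide and locked its lever. I then carried it locked to the other guide, pushed it home so the loose arm swung over, released it and moved the hand clear.

**Checks that passed:**
- **Clamped guide:** the stock was within about 0.002 rad of the rail in the side view. The nose stop took about 7 N and the lever stop about 11.5 N, and the lever lay flat afterwards.
- **Other guide:** it stopped hard on the nose at about 7.6 N, within 1 mm of the predicted home position. The blade lies flat on the arm and the lever is still down.
- **Arm angles:** the top view gave 0.843 rad for the loose arm and 0.849 rad for the clamped arm, a difference of about 0.007 rad against the 0.02 allowed.
- **After release:** wrist force was about 0. All push forces I read stayed under 15 N.

**Checks that disagreed or failed:**
- **Clamped guide, top view:** a noisier reading there showed up to 0.011 rad between stock and rail. I trusted the side view instead.
- **Arm and blade edges:** the fits to the outer edges of the arms and blade were poor (about 2 mm scatter). I judged the blades flush by eye and by the hard stop.
- **Fingertip height:** the fingertips showed about 13 mm above the reported tool point, not 17 mm below it as stated. My first try at the lever missed it, and I set the height by picture and force after that.
- **Stock front on the other guide:** it read 1.5–2 mm further along than expected. I put that down to the brightness threshold used.

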